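# Kettle off its base, lid held up for filling

## Task

Take the kettle off its power base and set it down gently and upright on the round cork mat beside, the whole of its foot on the mat, and let go of it there with the lid still shut. Then lift its hinged lid and hold it steady about 60 degrees open so that I can fill the kettle from the jug: the lid falls shut by itself, so the program must finish while the fingers are still holding it there, with the kettle left standing on the mat. Don't shift or upset the other things on the counter.

Things in the scene. Friction and masses are not known exactly. Their poses are not given: they have to be found in the camera images.
- kettle: Small empty stainless electric kettle, loose, 0.6 to 0.8 kg, on its power base at the start. Origin: centre of its foot's underside; z up, +x to the pouring beak (reaches 72 mm), handle on the -x side, in the plane y = 0. Foot 124 mm across, body narrowing to 100 mm at the rim 152 mm up; 200 mm high with knob. Black handle reaches x = -123 mm. Centre of mass 11 mm off the axis (-x), 70 mm up.
- handle_grip (a point): Middle of the handle's level top bridge, 76 mm from the kettle's axis (-x side), 160 mm above its foot; axes as the kettle's. The bridge is flat-sided, 20 mm wide (y), 22 mm high, open below between x = -62 and -100 mm; at x = -113 mm it turns down into a grip 20 mm thick, which runs back to the body 55 mm up. Held by the bridge, the kettle's weight pulls the beak end down.
- lid (a joint): Opening angle of the kettle's lid, rad: 0 shut, 1.047 = 60 degrees, stop at 1.40. The hinge axis is level, along the kettle's y, at the handle side; the beak-side edge rises. No spring, hardly any friction: the lid (70 g) falls shut from every angle.
- lid_hinge (a point): Middle of the lid's hinge axis: 47 mm from the kettle's axis towards the handle, 153.5 mm above the foot. Axes as the kettle's when the lid is shut; they turn with the lid. The lid is a round steel disc 93 mm across, 3 to 10 mm thick, lying on the rim.
- lid_knob (a point): Centre of the lid's black ball knob, 26 mm across, on a 10 mm stem. With the lid shut it is 9 mm from the kettle's axis towards the beak and 186.5 mm above the foot: 56 mm from the hinge towards the beak and 33 mm above it, 23 mm above the lid's top face. It moves with the lid. Pinched, it turns only stiffly between the fingers: unless they lean along with the lid, they tip the light kettle.
- power_base: Black round power base of the kettle, fixed on the counter, 152 mm across, 16 mm high, with a connector boss 34 mm across and 9 mm high at its centre, which stands in the hollow under the kettle's foot. Origin: centre of its underside. Its short cord and plug (20 mm high) lie on its -x side, up to 160 mm from its centre.
- mat: Round cork mat lying fixed on the counter, 184 mm across, 6 mm thick. Origin: centre of its underside.
- mug_a: Blue enamel mug standing loose between the power base and the mat, 80 mm across, 82 mm high, handle to its own +y reaching 69 mm from the axis. Origin: centre of its underside. Leave alone.
- mug_b: The other blue enamel mug, same size, near the far edge of the counter. Leave alone.
- canister: Closed red plastic canister with a screw-top lid, loose, 112 mm across, 145 mm high, near the far edge. Origin: centre of its underside. Leave alone.
- saucer: Green melamine saucer, loose, 132 mm across, 18 mm high, on the robot's side of the counter. Origin: centre of its underside. Leave alone.
- teaspoon: Steel teaspoon, 140 mm long, 8 mm high, lying beside the saucer along its own x. Leave alone.
- jug: White plastic water jug, loose, 120 mm across the mouth, 165 mm high, handle to its own +y reaching 99 mm from the axis, towards the robot's right. Origin: centre of its underside. Leave alone.
- milk_tin: Tin of milk, loose, 74 mm across, 82 mm high, towards the robot's left. Origin: centre of its underside. Leave alone.
- tea_box: Cardboard tea-bag box, loose, 65 x 120 x 75 mm (x, y, z), near the far edge. Origin: centre of its underside. Leave alone.
Things that resemble listed ones, but are neither listed nor needed, are in the scene too. What is shaped like the kettle but yellow is not meant.

How it is judged (in metres and radians):
On the way, in this order (a step that is already met when the one before it is completed fails the run):
1. the kettle is lifted clear of its power base, in the grip (height (world z) of kettle above 0.04 m and contact force between the fingers and kettle above 0.5 N), for 0.2 s.
2. the kettle stands upright and still on the cork mat, let go of, its lid shut (horizontal distance between kettle and mat below 0.03 m and height (world z) of kettle below 0.013 m and angle between kettle's own z axis and vertical below 0.1 rad and contact force between kettle and mat above 1 N and linear speed of kettle below 0.02 m/s and contact force between the fingers and kettle below 0.05 N and value of joint lid below 0.1 rad), for 0.3 s.
At the end, for the whole second after the job is handed in: The kettle stands upright (within 6 degrees) and still on the cork mat, its axis within 30 mm of the mat's centre and its weight on the mat, and the fingers hold its lid still at 60 degrees, give or take 10 degrees, through the last second (horizontal distance between kettle and mat below 0.03 m and height (world z) of kettle below 0.013 m and angle between kettle's own z axis and vertical below 0.1 rad and contact force between kettle and mat above 1 N and value of joint lid between 0.873 and 1.222 rad and velocity of joint lid between -0.1 and 0.1 rad/s and contact force between the fingers and lid above 0.1 N and linear speed of kettle below 0.02 m/s); the arm keeps its last pose, push and grip.
It fails at once if the kettle dropped from more than a few centimetres (height (world z) of kettle above 0.04 m and contact force between the fingers and kettle below 0.05 N and linear speed of kettle above 0.3 m/s).
It fails at once if the kettle tipped over by more than 40 degrees (angle between kettle's own z axis and vertical above 0.7 rad).
It fails at once if another thing on the counter shifted by more than 30 mm (distance of any of mug_a, mug_b, canister, saucer, teaspoon, jug, milk_tin, tea_box from where it was at the start of the episode above 0.03 m).
It fails at once if a mug, the jug, the canister, the tin or the box tipped (angle between any of mug_a, mug_b, canister, jug, milk_tin, tea_box's own z axis and vertical above 0.4 rad).
It also fails if it takes over 51 s, if anything falls off the work surface, if the arm or the gripper's body presses on something with over 40 N, if the wrist force passes 120 N, or if a joint passes its speed limit or range.

## Robot

A 6-joint arm with a two-finger parallel gripper is mounted at the origin on the work surface. World frame = base frame: x ahead of the robot, y to its left, z up, the work surface at z = 0. Lengths are in m, angles in degrees, forces in N, time in s.
With the tool pointing down it reaches from about 0.3 to 0.75 m from the base axis. Payload 8.5 kg.
Tool frame: the origin (TCP) lies between the finger pads; the fingertips stand ahead of it and the grasp point (between the pads) lies 8 mm behind it (env.tcp_to_tips is the z of the fingertips in the tool frame, in m); z points along the fingers, x is the direction in which the jaws open and shut, and the axes are right-handed (so a half turn about z gives the same grasp; the last joint's range is limited). The gripper opens to 85 mm and grips with 20 to 120 N. Pads are 22 mm wide; open, the fingers measure 114 mm over their backs; the gripper's body (76 mm by 85 mm) begins 54 mm behind the grasp point. The pads swing forward as they close: fully open they stand 13 mm farther back than shut.
Start: joints at [-79.486, 21.807, 74.336, -0, 83.858, -12.336], TCP at [0.214, -0.507, 0.242] pointing down, gripper open.
Joint ranges: [-178.18, 178.18], [-50.72, 133.34], [12.68, 142.11], [-81.47, 261.47], [9.98, 163.14], [-165.26, 165.26]. Speed limits (degrees/s): [136.94, 136.94, 180, 180, 180, 180].

## Interface

Orientations are given as a 3x3 rotation matrix whose columns are the frame's x, y, z axes.
In Python, from rig import observe, viewer, env gives the robot as it stands.
- The arm moves only by the tool jog_arm, never from a script. Its arguments are lists of equal length, an entry for each row: "dr": the turn, a rotation vector about the tool's x, y, z in rad, a list of three; "slide": the shift along the tool's x, y, z in m, a list of three; "gripper": the opening, from -1 (shut) to 1 (fully open), so that 0 is half open. In form: {"dr": [[rx, ry, rz], ...], "slide": [[dx, dy, dz], ...], "gripper": [gripper, ...]}. A call has exactly 10 rows; each row shifts and turns the commanded pose from where the row before left it, along the tool's axes as they then stand; what a row does not reach is not made up. A row lasts 1/10 s, in which the tool goes at most 50 mm and 8.59 degrees, less where a joint would pass 70% of its speed; a pose out of reach is approached as far as the arm can. A call is refused whole if a number of a shift passes 0.05 or a number of a turn 0.15, either way. A call with a gripper value outside its range is refused whole. The fingers move at their own pace and stop on an object; "force" is the grip in N (left out, the last holds). Time passes only in rows, so rows that do not move let the fingers close, or fill a call up. It gives the time, the measured TCP pose, the force and the opening at its end, in the units of the state.
- observe(): the state, without advancing time (a new reading comes with each control period).
- viewer.get_image(name): name is "side" or "top" or "wrist"; returns a dict with "pixels" (400x640x3 uint8, blue, green, red), "camera_matrix" (3x3 intrinsics, pixels), "R" (3x3) and "t" (3): a world point X has camera coordinates R X + t. Camera axes: x right, y down, z forward; pixel columns grow to the right and rows downward; lengths in m; the calibration is good to about 2 mm. A picture is of the moment at which its call begins. There is no depth.
- env.close_job(): hands the job in, once; it reports no verdict.
The state is a dict: "time_s": time; "q": joint angles; "qvel": joint speeds; "joint_efforts": joint torques, N m; "position": TCP position; "tool_rot": TCP orientation; "ft_force": force on the tool from outside, world axes, zero at the start; "wrist_torque": the same for the moment, N m; "grip_width": finger opening in m.
Only numpy, scipy, OpenCV 4.12 (cv2) and the standard library are available. Lean on these libraries where they do the work, as an engineer would, in place of code of your own. Each camera call takes 0.05 s, during which the arm holds its last target.

## Working session

There is one attempt and no reset: what is moved stays moved. The work goes in short steps, Python scripts to look and compute and a tool call to move; the robot and the scene stay as the last step left them, time stands still between calls to the robot, and variables do not carry over. Pictures are saved under pics/ and viewed, and the job is handed in when it is done.

Besides the shell and the picture viewer there is one more tool, called after "Call:" as name(argument=value, ...) on one line, values as JSON. jog_arm: Moves the arm, as the interface text tells. Its arguments: {"type":"object","properties":{"dr":{"type":"array","items":{"type":"array","items":{"type":"number"}}},"slide":{"type":"array","items":{"type":"array","items":{"type":"number"}}},"gripper":{"type":"array","items":{"type":"number"}},"force":{"type":"number"}},"required":["dr","slide","gripper"]}

```bash
ls; mkdir -p pics
python3 - <<'E'
from rig import observe, viewer, env
import cv2
s=observe(); print(s, env.tcp_to_tips)
for n in ["side","top","wrist"]:
    d=viewer.get_image(n); cv2.imwrite(f"pics/{n}0.png",d["pixels"]); print(n,d["camera_matrix"].tolist(),d["R"].tolist(),d["t"].tolist())
E
```

```text
pics
{'time_s': 0.0, 'q': array([-7.94877468e+01,  2.18418884e+01,  7.43853690e+01, -3.44745516e-04,
        8.38568440e+01, -1.23360953e+01]), 'qvel': array([ 0.05226158,  0.0375129 , -0.04767795, -0.02649071,  0.00269284,
       -0.04394513]), 'joint_efforts': array([ 1.01687492e-03, -4.48463273e+01, -2.31274366e+01, -1.39821359e-04,
        4.94427863e-03, -2.45273787e-05]), 'position': array([ 0.2135038 , -0.50657129,  0.24169972]), 'tool_rot': array([[ 3.88293755e-01, -9.21535613e-01, -2.73684125e-04],
       [-9.21534536e-01, -3.88293729e-01,  1.44211703e-03],
       [-1.43523203e-03, -3.07755665e-04, -9.99998923e-01]]), 'ft_force': array([-0.54426861,  0.65888495, -0.72264123]), 'wrist_torque': array([-0.00649672,  0.00034425,  0.00570339]), 'grip_width': 0.08558752269685402} 0.011
side [[492.8291583597646, 0.0, 322.5281751988488], [0.0, 492.8291583597646, 207.62200610418373], [0.0, 0.0, 1.0]] [[-0.9773256028871565, -0.21174165485968094, -0.0003708618878015504], [-0.15960573229756342, 0.7378330699574959, -0.6558417271681147], [0.13914264680181482, -0.6409117197199478, -0.7548983318080686]] [0.5227020204139688, 0.19236210310452673, 1.3626594012437139]
top [[485.68405122742996, 0.0, 324.15512491962795], [0.0, 485.68405122742996, 193.63552254129004], [0.0, 0.0, 1.0]] [[-0.03001888315583965, -0.9995437071043513, -0.0033532435292495653], [-0.988896918553787, 0.030187267930269733, -0.1455046849064694], [0.14553951741331586, -0.0010518759415992275, -0.9893518799841149]] [0.006928550836726871, 0.5606838030739895, 1.7259724659416833]
wrist [[321.1438429853005, 0.0, 316.9217963969952], [0.0, 321.1438429853005, 199.60301060811105], [0.0, 0.0, 1.0]] [[0.3884820322946088, -0.9214556987583219, -0.0010515750393954386], [-0.8829126583094181, -0.37255856627924205, 0.285771503983432], [-0.26371755417728204, -0.11008864572592604, -0.958297209481998]] [-0.5496041757108573, -0.038239176223246844, 0.378207081681415]
```

View pics/side0.png

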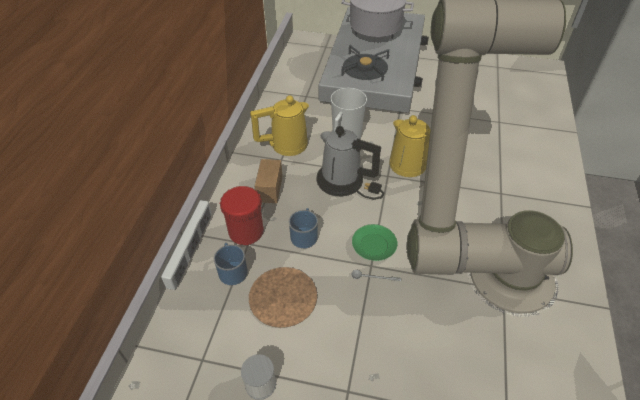

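View pics/top0.png

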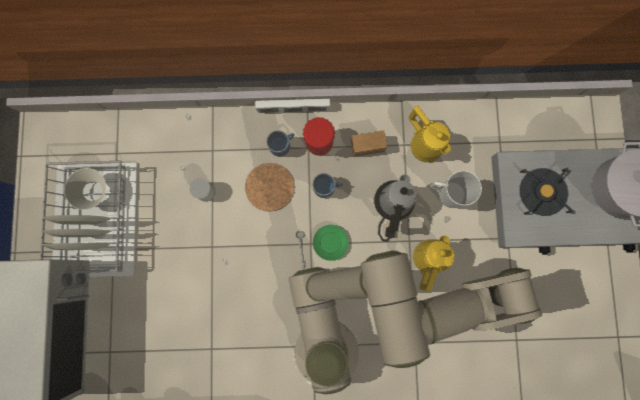

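View pics/wrist0.png

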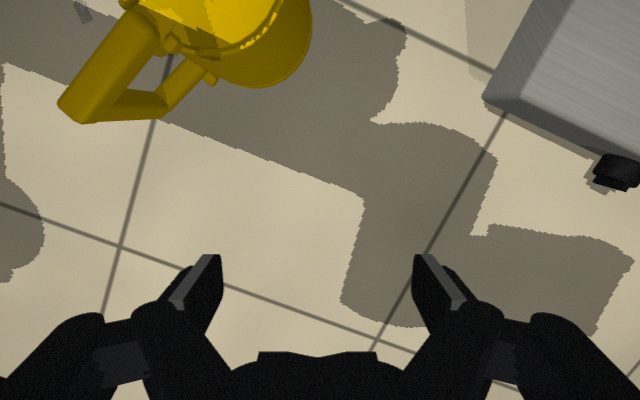

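```bash
cat > h.py <<'E'
import numpy as np, cv2
from rig import observe, viewer, env
def cam(n):
    d=viewer.get_image(n); return d
def ray(d,u,v):
    K,R,t=map(np.array,(d["camera_matrix"],d["R"],d["t"]))
    c=-R.T@t; r=R.T@np.linalg.inv(K)@np.array([u,v,1.]); return c,r/np.linalg.norm(r)
def onz(d,u,v,z):
    c,r=ray(d,u,v); return c+r*(z-c[2])/r[2]
def tri(d1,p1,d2,p2):
    c1,r1=ray(d1,*p1);c2,r2=ray(d2,*p2)
    A=np.stack([r1,-r2],1); s=np.linalg.lstsq(A,c2-c1,rcond=None)[0]
    a=c1+s[0]*r1;b=c2+s[1]*r2; return (a+b)/2,np.linalg.norm(a-b)
def proj(d,X):
    K,R,t=map(np.array,(d["camera_matrix"],d["R"],d["t"])); p=K@(R@np.array(X)+t); return p[:2]/p[2]
def crop(d,x0,y0,x1,y1,s,name):
    cv2.imwrite(name,cv2.resize(d["pixels"][y0:y1,x0:x1],None,fx=s,fy=s,interpolation=cv2.INTER_CUBIC))
E
python3 - <<'E'
from h import *
s=cam("side");t=cam("top")
crop(s,300,80,400,210,6,"pics/sk.png") if 0 else crop(s,295,110,405,205,6,"pics/sk.png")
crop(t,350,150,460,250,6,"pics/tk.png")
# mat
for n,d in (("side",s),("top",t)):
    hsv=cv2.cvtColor(d["pixels"],cv2.COLOR_BGR2HSV)
    m=cv2.inRange(hsv,(5,70,80),(18,200,255))
    k,l,st,c=cv2.connectedComponentsWithStats(m)
    for i in range(1,k):
        if st[i,4]>500: print(n,st[i],c[i])
E
```

```text
side [    0     0   267   400 71804] [101.1722606  158.82310178]
side [254 159  28  46 915] [267.99781421 179.76830601]
side [ 249  267   68   61 3205] [282.46427457 296.85179407]
top [    0     0   640    80 34276] [297.93756564  30.93292683]
top [351 130  37  27 686] [368.47667638 142.09620991]
top [ 245  163   50   49 1892] [269.28435518 186.68551797]
```

View pics/sk.png

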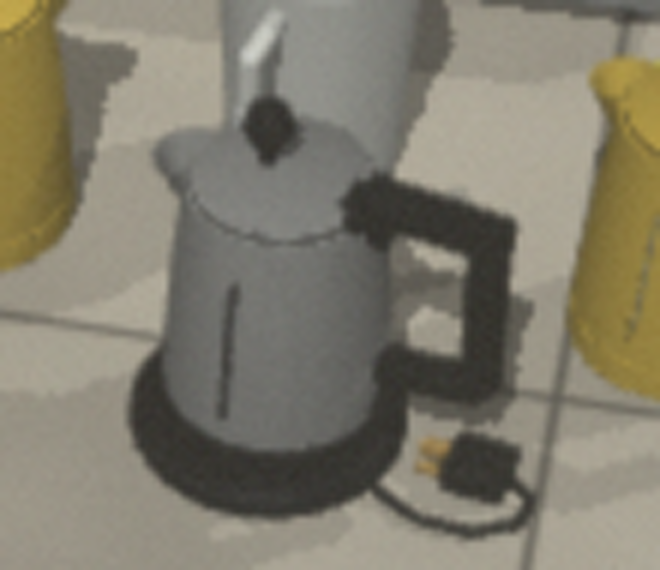

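View pics/tk.png

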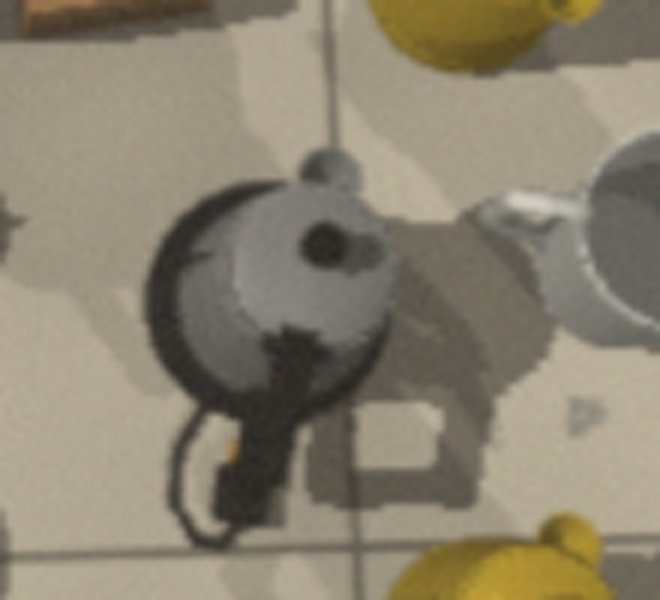

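Run:
```python
from h import *
s=cam("side");t=cam("top")
ks=(295+271/6-.42,110+123/6-.42);kt=(350+324/6-.42,150+245/6-.42)
print("knob",tri(s,ks,t,kt), onz(s,*ks,.2025),onz(t,*kt,.2025))
# beak / handle
for z,p in ((.176,(390/6,0)),):pass
br=lambda x,y:(350+x/6-.42,150+y/6-.42)
print("handle inner top",onz(t,*br(292,345),.187),"outer",onz(t,*br(240,500),.16))
print("beak tip",onz(t,*br(330,150),.165))
print("base ellipse left/right/bottom", onz(t,*br(147,300),.016), onz(t,*br(270,180),.016))
print("side: bridge outer top",tri(s,(295+500/6,110+225/6),t,br(244,498)))
for n,d,p in (("side",s,(249+34-.5,267+30.5-.5)),("top",t,(245+25-.5,163+24.5-.5))):
    print("mat",n,onz(d,*p,.006))
print("mug_a",onz(t,324,185,.08))
for x in (br(147,300),):pass
```

```text
knob (array([ 0.54042165, -0.27199765,  0.20504901]), np.float64(0.002318507703621476)) [ 0.54210924 -0.27511834  0.2025    ] [ 0.53963052 -0.27245326  0.2025    ]
handle inner top [ 0.48657514 -0.25434025  0.187     ] outer [ 0.40354463 -0.22494441  0.16      ]
beak tip [ 0.59947515 -0.28502119  0.165     ]
base ellipse left/right/bottom [ 0.53659315 -0.19316027  0.016     ] [ 0.60895823 -0.27239543  0.016     ]
side: bridge outer top (array([ 0.41069631, -0.22133599,  0.20378199]), np.float64(0.017611983894779498))
mat side [0.60123322 0.19789006 0.006     ]
mat top [0.59692996 0.19239031 0.006     ]
mug_a [ 0.58603419 -0.01038331  0.08      ]
```

The steel-grey kettle at top (397,200) / side (342,160) stands on the black round base. The two look-alikes at top (430,140) and (433,255) are yellow, so they are not meant. Both enlarged crops confirm the grey one, with its knob at top (404,190) and its handle towards the robot. Next I raise and turn the tool so the wrist camera can take a finer look.

Call:
jog_arm(dr=[[0,0,0],[0,0,0.1],[0,0,0.1],[0,0,0.1],[0,0,0.1],[0,0,0.1],[0,0,0.1],[0,0,0.1],[0,0,0],[0,0,0]], slide=[[0,0,-0.02],[0,0,-0.02],[0,0,-0.02],[0,0,-0.02],[0,0,-0.02],[0,0,-0.02],[0,0,-0.02],[0,0,0],[0,0,0],[0,0,0]], gripper=[1,1,1,1,1,1,1,1,1,1])

```text
time_s: 1.35
position: [0.2135, -0.5067, 0.3818]
tool_rot: [[-0.294, -0.956, -0.0], [-0.956, 0.294, 0.001], [-0.001, 0.0, -1.0]]
ft_force: [-0.1, -0.2, 0.5]
grip_width: 0.0858
```

Call:
jog_arm(dr=[[0,0,0],[0,0,0],[0,0,0],[0,0,0],[0,0,0],[0,0,0],[0,0,0],[0,0,0],[0,0,0],[0,0,0]], slide=[[-0.035,-0.013,0],[-0.035,-0.013,0],[-0.035,-0.013,0],[-0.035,-0.013,0],[-0.035,-0.013,0],[-0.035,-0.013,0],[-0.035,-0.013,0],[-0.035,-0.013,0],[-0.035,-0.013,0],[0,0,0]], gripper=[1,1,1,1,1,1,1,1,1,1])

```text
time_s: 2.35
position: [0.4203, -0.2377, 0.3821]
tool_rot: [[-0.29, -0.957, 0.0], [-0.957, 0.29, 0.001], [-0.001, 0.0, -1.0]]
ft_force: [-0.5, -0.6, 0.1]
grip_width: 0.0852
```

Run:
```python
from h import *
w=cam("wrist"); cv2.imwrite("pics/w1.png",w["pixels"]); s=observe(); print(s["time_s"],s["q"],s["position"])
t=cam("top"); cv2.imwrite("pics/t1.png",t["pixels"])
```

```text
2.4 [-4.37845484e+01  1.11717862e+01  6.69432398e+01  8.18736777e-04
  1.01932245e+02  6.31665678e+01] [ 0.41943228 -0.23924488  0.38197682]
```

View pics/w1.png

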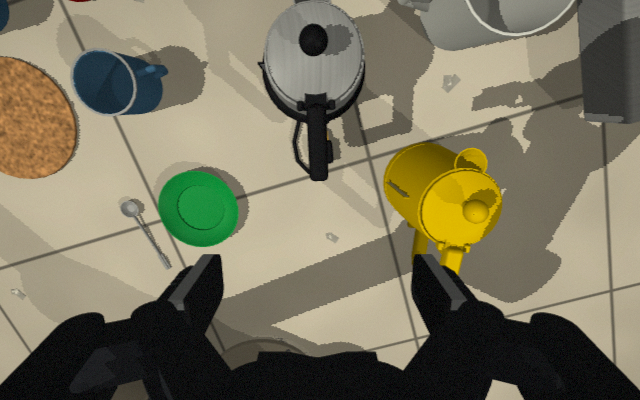

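Run:
```python
from h import *
w=cam("wrist"); crop(w,240,0,400,200,4,"pics/w1c.png")
g=cv2.cvtColor(w["pixels"],cv2.COLOR_BGR2GRAY)
m=(g<50).astype(np.uint8); m[200:]=0
k,l,st,c=cv2.connectedComponentsWithStats(m)
for i in range(1,k):
    if st[i,4]>60: print(st[i],c[i])
for v in range(100,182,6):
    u=np.where(m[v,300:335])[0]+300
    print(v,u.min() if len(u) else None,u.max() if len(u) else None)
```

```text
[  0   0   6  28 130] [ 2.         12.64615385]
[295  23  29  32 719] [309.15438108  38.59944367]
[599  22  22  28 155] [613.23870968  33.75483871]
[  72   53   58   61 2443] [100.74130168  83.44453541]
[ 117   55   48   60 1023] [142.72043011  83.62463343]
[ 255   60  108  120 2907] [312.39903681 125.30890953]
100 302 331
106 300 331
112 304 334
118 300 331
124 304 322
130 305 323
136 305 323
142 305 329
148 306 329
154 306 330
160 306 330
166 300 324
172 306 324
178 309 323
```

View pics/w1c.png

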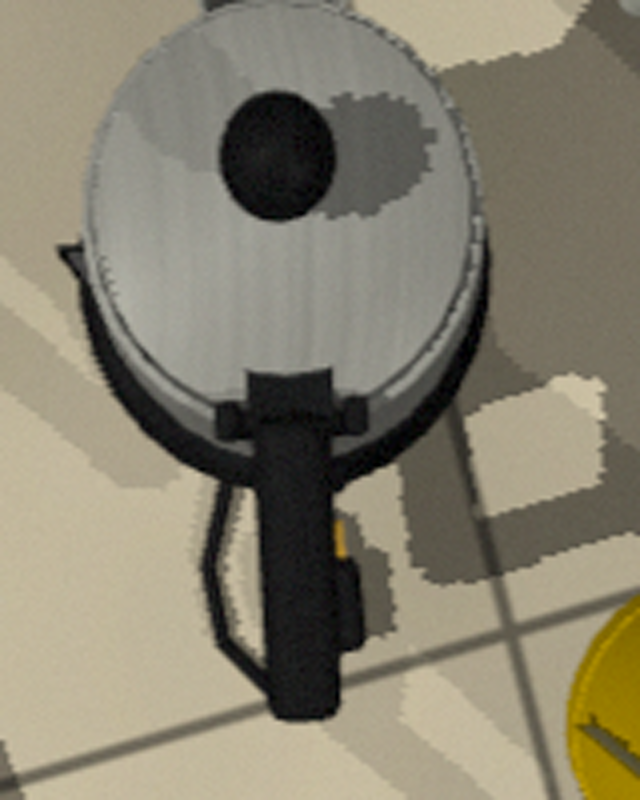

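Run:
```python
from h import *
w=cam("wrist"); t=cam("top"); s=cam("side")
P=lambda x,y:(240+(x+.5)/4-.5,(y+.5)/4-.5)
kn=onz(w,*P(277,156),.2025)
hi=onz(w,*P(292.5,418),.1695)
a=onz(w,*P(294.5,450),.187); b=onz(w,*P(302,650),.187); e=onz(w,*P(305,692),.187)
print(kn,hi,a,b,e)
for p,q in((kn,hi),(kn,a),(kn,b),(kn,e),(a,b)):
    d=p-q; print(np.degrees(np.arctan2(d[1],d[0])),np.hypot(*d[:2]))
g=cv2.cvtColor(t["pixels"],cv2.COLOR_BGR2GRAY)
ks=(295+271/6-.42,110+123/6-.42);kt=(350+324/6-.42,150+245/6-.42)
for n,d,p in(("s",s,ks),("t",t,kt)):print(tri(w,P(277,156),d,p), proj(d,kn),p)
print(observe()["position"])
```

```text
[ 0.54122504 -0.27241774  0.2025    ] [ 0.48772101 -0.25881903  0.1695    ] [ 0.48037408 -0.25725266  0.187     ] [ 0.43266537 -0.24435441  0.187     ] [ 0.42198718 -0.24184859  0.187     ]
-14.260479338186917 0.05520512728854159
-13.994000296491194 0.06271219847794599
-14.494005856023906 0.1121282878023671
-14.379292553104392 0.12309403203620921
-15.128480447860293 0.049421507420287815
(array([ 0.54123476, -0.27234053,  0.20480623]), np.float64(0.0008125455779940418)) [339.86722774 130.70191373] (339.74666666666667, 130.08)
(array([ 0.5400178 , -0.27219574,  0.20502471]), np.float64(0.0015361617136008471)) [403.54328188 189.93687369] (403.58, 190.41333333333336)
[ 0.41825639 -0.24152839  0.38213233]
```

Call:
jog_arm(dr=[[0,0,-0.044],[0,0,0],[0,0,0],[0,0,0],[0,0,0],[0,0,0],[0,0,0],[0,0,0],[0,0,0],[0,0,0]], slide=[[0,0,0],[0,-0.014,0],[0,-0.014,0],[0,-0.015,0.02],[0,0,0.03],[0,0,0.03],[0,0,0.03],[0,0,0.02],[0,0,0],[0,0,0]], gripper=[1,1,1,1,1,1,1,1,1,1])

```text
time_s: 3.65
position: [0.4603, -0.2524, 0.253]
tool_rot: [[-0.255, -0.967, 0.0], [-0.967, 0.255, -0.0], [0.0, -0.001, -1.0]]
ft_force: [-0.0, 0.4, -0.1]
grip_width: 0.0853
```

Run:
```python
from h import *
w=cam("wrist"); cv2.imwrite("pics/w2.png",w["pixels"]); s=observe(); print(s["time_s"],s["q"],s["position"],s["tool_rot"],s["ft_force"])
```

```text
3.7 [-4.16563388e+01  1.87872655e+01  7.71139110e+01  3.64069440e-04
  8.39874107e+01  6.31137543e+01] [ 0.46049233 -0.25238723  0.25356328] [[-2.54942342e-01 -9.66955159e-01  1.45703792e-03]
 [-9.66955862e-01  2.54940587e-01 -1.28772522e-03]
 [ 8.73714439e-04 -1.73718704e-03 -9.99998109e-01]] [ 0.36760461 -0.34293362 -0.33125282]
```

View pics/w2.png

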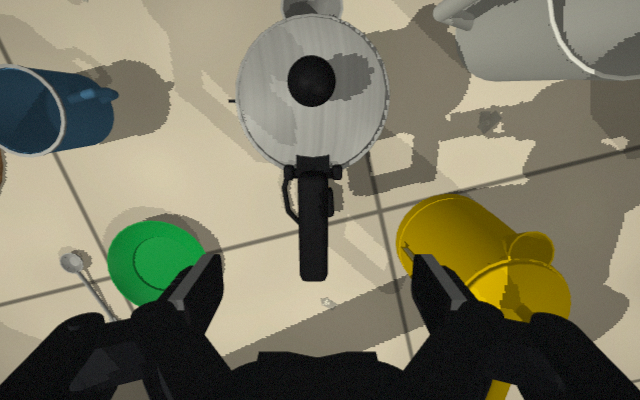

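Run:
```python
from h import *
w=cam("wrist"); s=observe()
for p in ((533,250),(467,270),(440,196),(397,240)):
  for z in (.0,.165): print(p,z,onz(w,*p,z)[:2].round(3))
R=s["tool_rot"];p=s["position"]
for sx in(-.057,.057): print("finger",(p+R@[sx,0,0])[:2].round(3))
# refined handle centre
P=lambda u,v:onz(w,u,v,.187)
a=P(313.5,190);b=P(315.5,265);print(a,b, R[:,:2].T@(a-p)*1e3,R[:,:2].T@(b-p)*1e3, R[:,:2].T@(onz(w,311.5,81,.2025)-p)*1e3)
g=cv2.cvtColor(w["pixels"],cv2.COLOR_BGR2GRAY)
for v in(185,200,215,235,255,270): 
    u=np.where(g[v,290:345]<45)[0]+290; print(v,u.min(),u.max())
```

```text
(533, 250) 0.0 [ 0.28  -0.499]
(533, 250) 0.165 [ 0.387 -0.401]
(467, 270) 0.0 [ 0.273 -0.412]
(467, 270) 0.165 [ 0.383 -0.352]
(440, 196) 0.0 [ 0.385 -0.392]
(440, 196) 0.165 [ 0.447 -0.34 ]
(397, 240) 0.0 [ 0.34  -0.329]
(397, 240) 0.165 [ 0.421 -0.304]
finger [ 0.475 -0.197]
finger [ 0.446 -0.307]
[ 0.4795444  -0.25612477  0.187     ] [ 0.42800592 -0.24379231  0.187     ] [ -1.22113352 -19.14647488] [-1.59103997e-02  3.38331180e+01] [ -1.93828533 -83.37508393]
185 298 327
200 299 332
215 290 332
235 299 327
255 300 326
270 300 326
```

Call:
jog_arm(dr=[[0,0,0],[0,0,0],[0,0,0],[0,0,0],[0,0,0],[0,0,0],[0,0,0],[0,0,0],[0,0,0],[0,0,0]], slide=[[-0.001,0,0.015],[0,0,0.02],[0,0,0.02],[0,0,0.02],[0,0,0.01],[0,0,0],[0,0,0],[0,0,0],[0,0,0],[0,0,0]], gripper=[1,1,1,1,1,1,-1,-1,-1,-1], force=110)

```text
time_s: 4.75
position: [0.4607, -0.2508, 0.1678]
tool_rot: [[-0.254, -0.967, 0.001], [-0.967, 0.254, -0.001], [0.0, -0.001, -1.0]]
ft_force: [-0.7, 0.0, 0.3]
grip_width: 0.0285
```

Call:
jog_arm(dr=[[0,0,0],[0,0,0],[0,0,0],[0,0,0],[0,0,0],[0,0,0],[0,0,0],[0,0,0],[0,0,0],[0,0,0]], slide=[[0,0,0],[0,0,0],[0,0,0],[0,0,0],[0,0,0],[0,0,0],[0,0,-0.003],[0,0,-0.005],[0,0,-0.005],[0,0,0]], gripper=[-1,-1,-1,-1,-1,-1,-1,-1,-1,-1])

```text
time_s: 5.75
position: [0.4606, -0.2509, 0.1807]
tool_rot: [[-0.255, -0.967, 0.0], [-0.967, 0.255, -0.0], [0.0, -0.0, -1.0]]
ft_force: [0.8, 0.7, -7.4]
grip_width: 0.0182
```

Run:
```python
from h import *
w=cam("wrist"); cv2.imwrite("pics/w3.png",w["pixels"]); s=observe(); print(s["time_s"],s["grip_width"],s["position"],s["ft_force"],s["wrist_torque"])
d=cam("side");crop(d,295,100,405,205,6,"pics/s3.png")
```

```text
5.8 0.018297775366815747 [ 0.46049276 -0.25075388  0.18032929] [ 0.53774846  0.32365893 -7.5758796 ] [0.16852051 0.45211165 0.02172264]
```

View pics/w3.png

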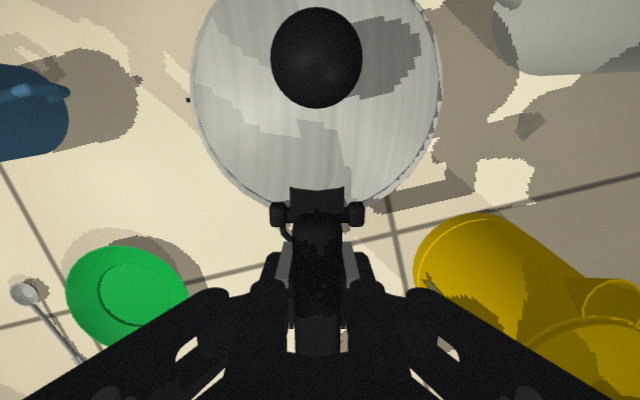

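View pics/s3.png

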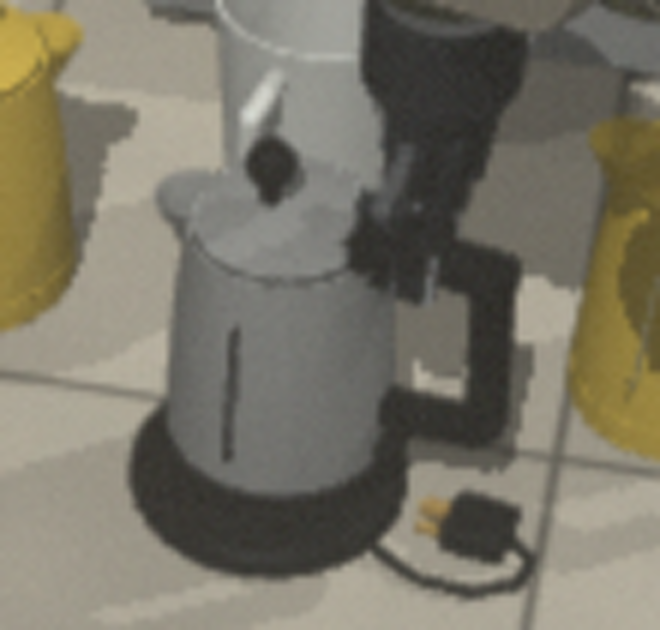

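Call:
jog_arm(dr=[[0,0,0],[0,0,0],[0,0,-0.04],[0,0,-0.05],[0,0,-0.06],[0,0,-0.06],[0,0,-0.06],[0,0,-0.05],[0,0,-0.05],[0,0,0]], slide=[[0,0,-0.008],[0,0,-0.012],[0,0,-0.014],[0,0,-0.014],[0,0,-0.014],[0,0,-0.014],[0,0,-0.014],[0,0,-0.01],[0,0,-0.006],[0,0,0]], gripper=[-1,-1,-1,-1,-1,-1,-1,-1,-1,-1])

```text
time_s: 6.85
position: [0.4607, -0.2508, 0.2875]
tool_rot: [[0.113, -0.994, 0.001], [-0.994, -0.113, -0.001], [0.002, -0.001, -1.0]]
ft_force: [-0.8, 0.4, -8.3]
grip_width: 0.0185
```

Run:
```python
from h import *
w=cam("wrist"); cv2.imwrite("pics/w4.png",w["pixels"]); s=observe(); print(s["time_s"],s["grip_width"],s["position"],s["ft_force"],s["wrist_torque"])
R=s["tool_rot"]; print(R)
d=np.array([.525,.186,s["position"][2]])-s["position"]; print(R.T@d)
d=cam("side");crop(d,240,60,440,205,4,"pics/s4.png")
```

```text
6.9 0.01859727932628533 [ 0.4605397  -0.25072848  0.286725  ] [-0.3005537   0.79076316 -7.71374025] [-0.0420598   0.43621909  0.04545107]
[[ 1.11483006e-01 -9.93766247e-01  4.31180191e-04]
 [-9.93766037e-01 -1.11483300e-01 -7.33686252e-04]
 [ 7.77182024e-04 -3.46698681e-04 -9.99999638e-01]]
[-4.26819702e-01 -1.12746399e-01 -2.92627678e-04]
```

View pics/s4.png

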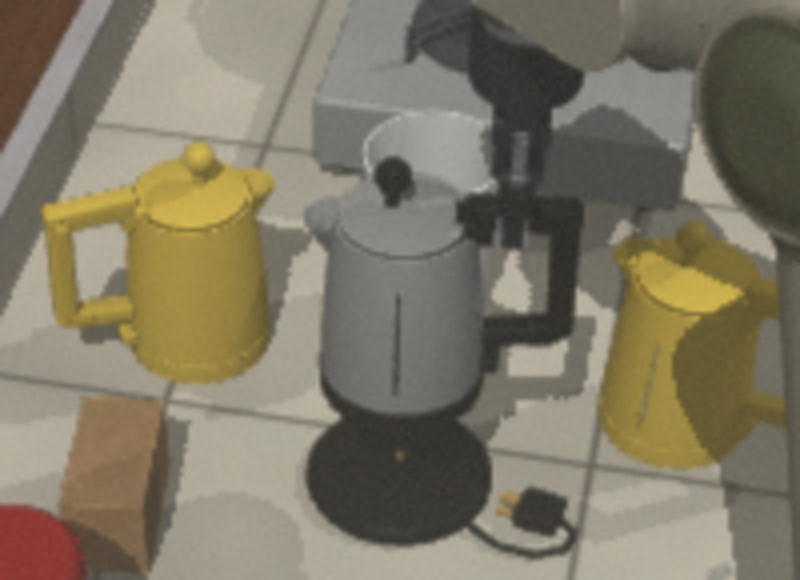

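View pics/w4.png

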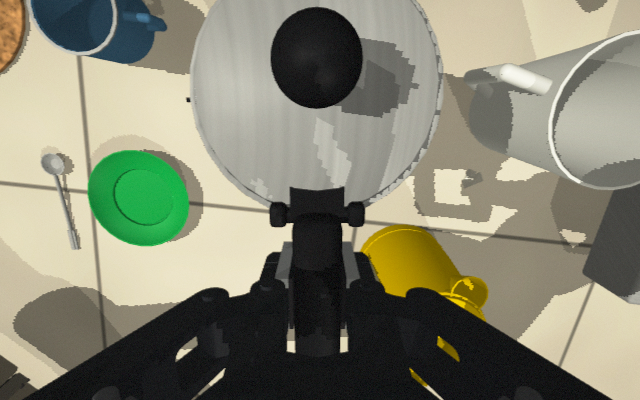

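Call:
jog_arm(dr=[[0,0,0],[0,0,0],[0,0,0],[0,0,0],[0,0,0],[0,0,0],[0,0,0],[0,0,0],[0,0,0],[0,0,0]], slide=[[-0.008,-0.002,0],[-0.014,-0.004,0],[-0.02,-0.005,0],[-0.024,-0.006,0],[-0.024,-0.006,0],[-0.024,-0.006,0],[-0.024,-0.006,0],[-0.024,-0.006,0],[-0.024,-0.006,0],[-0.024,-0.006,0]], gripper=[-1,-1,-1,-1,-1,-1,-1,-1,-1,-1])

```text
time_s: 7.95
position: [0.4892, -0.0337, 0.2862]
tool_rot: [[0.113, -0.994, -0.0], [-0.994, -0.113, 0.001], [-0.001, 0.0, -1.0]]
ft_force: [0.9, -1.2, -8.1]
grip_width: 0.0185
```

Call:
jog_arm(dr=[[0,0,0],[0,0,0],[0,0,0],[0,0,0],[0,0,0],[0,0,0],[0,0,0],[0,0,0],[0,0,0],[0,0,0]], slide=[[-0.024,-0.006,0],[-0.024,-0.006,0],[-0.024,-0.006,0],[-0.024,-0.006,0],[-0.024,-0.006,0],[-0.024,-0.006,0],[-0.024,-0.006,0],[-0.02,-0.005,0],[-0.014,-0.004,0],[-0.008,-0.002,0]], gripper=[-1,-1,-1,-1,-1,-1,-1,-1,-1,-1])

```text
time_s: 8.95
position: [0.5181, 0.1802, 0.2861]
tool_rot: [[0.114, -0.993, -0.001], [-0.993, -0.114, 0.0], [-0.0, 0.001, -1.0]]
ft_force: [0.9, -0.4, -7.2]
grip_width: 0.0183
```

Run:
```python
from h import *
w=cam("wrist"); cv2.imwrite("pics/w5.png",w["pixels"]); s=observe(); print(s["time_s"],s["grip_width"],s["position"],s["ft_force"],s["wrist_torque"],s["q"])
R=s["tool_rot"]; print(R)
d=cam("side");cv2.imwrite("pics/s5.png",d["pixels"])
d=cam("top");cv2.imwrite("pics/t5.png",d["pixels"])
```

```text
9.0 0.01833147921404094 [0.51833337 0.18063446 0.28610408] [-0.99233065  1.59694363 -8.65397308] [0.09666505 0.44703572 0.02306772] [6.82530947e+00 2.01522809e+01 6.96379462e+01 5.90976259e-02
 9.02301049e+01 9.02719197e+01]
[[ 1.14132690e-01 -9.93465401e-01 -4.74927678e-04]
 [-9.93464981e-01 -1.14133111e-01  9.81957043e-04]
 [-1.02974532e-03  3.59750618e-04 -9.99999405e-01]]
```

View pics/s5.png

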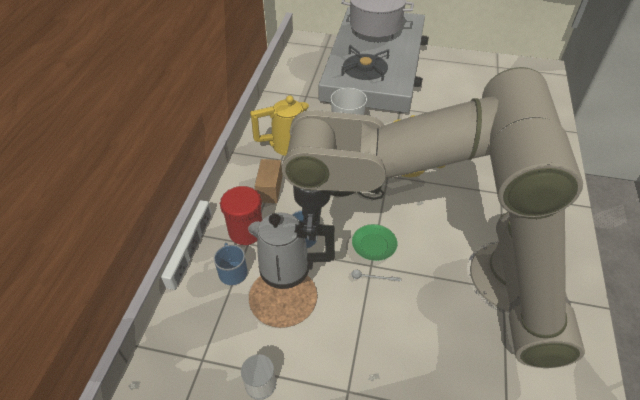

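View pics/w5.png

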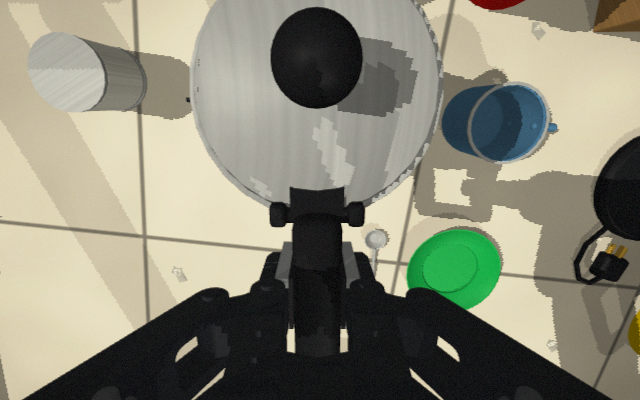

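View pics/t5.png

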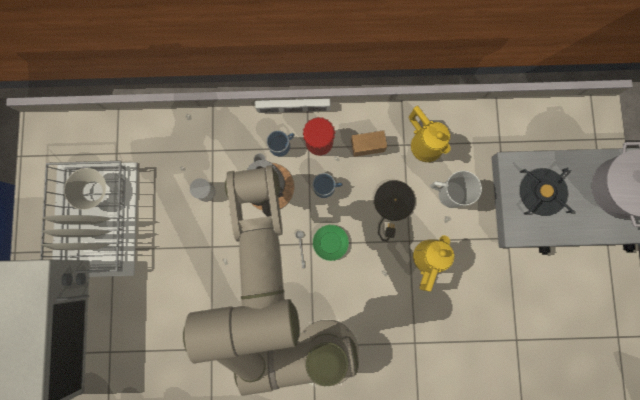

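Run:
```python
from h import *
for n in("side","top"):
    d=cam(n); im=cv2.imread(f"pics/{n}0.png")
    hsv=cv2.cvtColor(im,cv2.COLOR_BGR2HSV)
    m=cv2.inRange(hsv,(4,60,60),(20,220,255)); 
    box={"side":(235,255,330,340),"top":(235,155,305,220)}[n]
    z=np.zeros_like(m); z[box[1]:box[3],box[0]:box[2]]=m[box[1]:box[3],box[0]:box[2]]
    c=max(cv2.findContours(z,cv2.RETR_EXTERNAL,cv2.CHAIN_APPROX_NONE)[0],key=cv2.contourArea)
    h=cv2.convexHull(c)[:,0]
    P=np.array([onz(d,u,v,.006)[:2] for u,v in h],np.float32)
    (cx,cy),r=cv2.minEnclosingCircle(P)
    A=np.c_[2*P,np.ones(len(P))]; q=np.linalg.lstsq(A,(P**2).sum(1),rcond=None)[0]
    print(n,cx,cy,r,q[:2],np.sqrt(q[2]+q[:2]@q[:2]))
s=observe();p=s["position"];R=s["tool_rot"]
w=cam("wrist")
k=onz(w,316.5,58,p[2]+.0185+.0005+.008) # rough z knob
print(k,(R.T@(k-p))*1e3)
X=-R[:,1]; print("axis est",p+ .0745*X)
```

```text
side 0.6027793884277344 0.19338040053844452 0.09280475229024887 [0.60239108 0.1935402 ] 0.0918435333971412
top 0.5986276268959045 0.19334940612316132 0.09337358176708221 [0.59910712 0.19308871] 0.09231233241799874
[0.6027583  0.18711064 0.31329036] [  0.29724142 -84.67049185 -27.0228382 ]
axis est [0.59261198 0.1862602  0.28627019]
```

Call:
jog_arm(dr=[[0,0,0],[0,0,0],[0,0,0],[0,0,0],[0,0,0],[0,0,0],[0,0,0],[0,0,0],[0,0,0],[0,0,0]], slide=[[-0.003,-0.004,0.006],[-0.003,-0.004,0.014],[0,0,0.02],[0,0,0.02],[0,0,0.02],[0,0,0.02],[0,0,0.012],[0,0,0.006],[0,0,0.002],[0,0,0]], gripper=[-1,-1,-1,-1,-1,-1,-1,-1,-1,-1])

```text
time_s: 10.25
position: [0.5263, 0.1854, 0.1668]
tool_rot: [[0.112, -0.994, 0.001], [-0.994, -0.112, 0.0], [-0.0, -0.001, -1.0]]
ft_force: [0.7, -0.1, -7.7]
grip_width: 0.0183
```

Run:
```python
from h import *
s=observe(); print(s["time_s"],s["grip_width"],s["position"],s["ft_force"],s["wrist_torque"])
d=cam("side");crop(d,220,190,360,340,4,"pics/s6.png")
```

```text
10.25 0.018304725640245486 [0.52627613 0.18544472 0.16679974] [ 0.69400249 -0.14545749 -7.68192123] [-0.00974503  0.44033195  0.0404045 ]
```

View pics/s6.png

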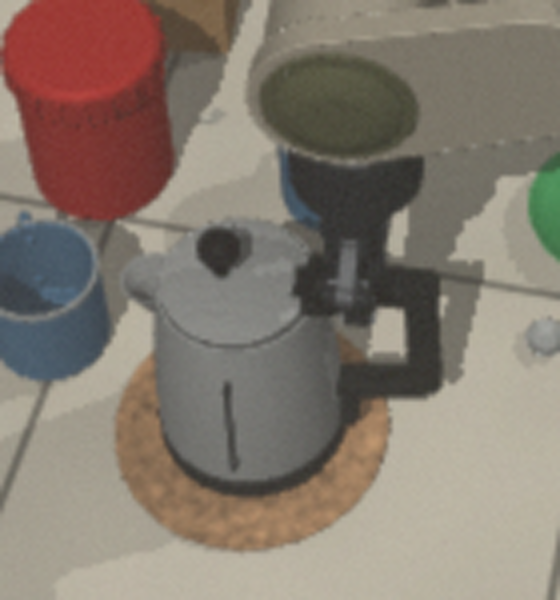

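Call:
jog_arm(dr=[[0,0,0],[0,0,0],[0,0,0],[0,0,0],[0,0,0],[0,0,0],[0,0,0],[0,0,0],[0,0,0],[0,0,0]], slide=[[0,0,0.001],[0,0,0.0015],[0,0,0.0015],[0,0,0.001],[0,0,0.001],[0,0,0.001],[0,0,0.001],[0,0,0],[0,0,0],[0,0,0]], gripper=[-1,-1,-1,-1,-1,-1,-1,-1,-1,-1])

```text
time_s: 11.3
position: [0.526, 0.1855, 0.1585]
tool_rot: [[0.113, -0.994, 0.0], [-0.994, -0.113, 0.0], [-0.0, -0.0, -1.0]]
ft_force: [-1.3, -0.8, -5.1]
grip_width: 0.0184
```

Call:
jog_arm(dr=[[0,0,0],[0,0,0],[0,0,0],[0,0,0],[0,0,0],[0,0,0],[0,0,0],[0,0,0],[0,0,0],[0,0,0]], slide=[[0,0,0.0005],[0,0,0.0005],[0,0,0],[0,0,0],[0,0,0],[0,0,0],[0,0,0],[0,0,0],[0,0,0],[0,0,0]], gripper=[-1,-1,-1,-1,-1,-1,-1,-1,-1,-1])

```text
time_s: 12.3
position: [0.5258, 0.1856, 0.158]
tool_rot: [[0.113, -0.994, 0.001], [-0.994, -0.113, 0.0], [-0.0, -0.001, -1.0]]
ft_force: [-4.8, 0.1, 3.5]
grip_width: 0.0182
```

Run:
```python
from h import *
s=observe(); print(s["time_s"],s["grip_width"],s["position"],s["ft_force"],s["wrist_torque"])
```

```text
12.3 0.018179352768609342 [0.52581135 0.18558538 0.15797036] [-4.82695251  0.1091375   3.49358411] [-0.07272454  0.88263031 -0.04961143]
```

Call:
jog_arm(dr=[[0,0,0],[0,0,0],[0,0,0],[0,0,0],[0,0,0],[0,0,0],[0,0,0],[0,0,0],[0,0,0],[0,0,0]], slide=[[0,0,0],[0,0,0],[0,0,0],[0,0,0],[0,0,0],[0,0,0],[0,0,0],[0,0,0],[0,0,0],[0,0,0]], gripper=[-1,-1,-1,-0.4,-0.2,0,0.4,0.8,0.8,0.8], force=20)

```text
time_s: 13.3
position: [0.526, 0.1854, 0.1573]
tool_rot: [[0.113, -0.994, 0.0], [-0.994, -0.113, 0.0], [-0.0, -0.0, -1.0]]
ft_force: [1.4, 0.6, -0.2]
grip_width: 0.0769
```

Run:
```python
from h import *
s=observe(); print(s["time_s"],s["grip_width"],s["position"],s["ft_force"],s["wrist_torque"])
w=cam("wrist"); cv2.imwrite("pics/w7.png",w["pixels"])
d=cam("side");crop(d,220,190,360,340,4,"pics/s7.png")
```

```text
13.3 0.07685505646849525 [0.52596215 0.18542709 0.15732166] [ 1.35522753  0.57101684 -0.23163161] [-0.05342303 -0.09170846  0.03602222]
```

View pics/s7.png

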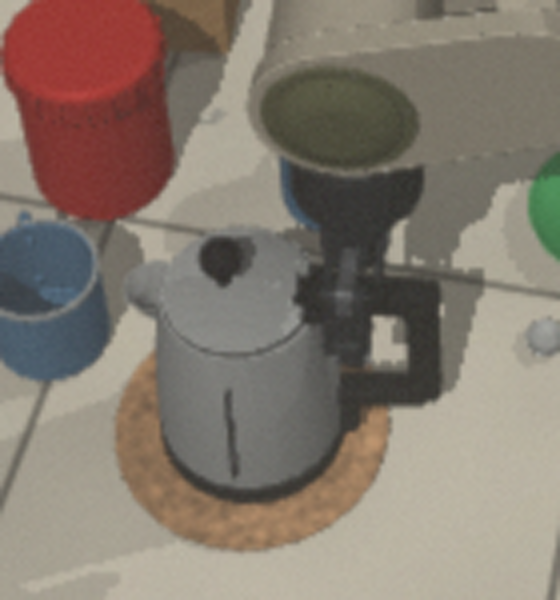

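View pics/w7.png

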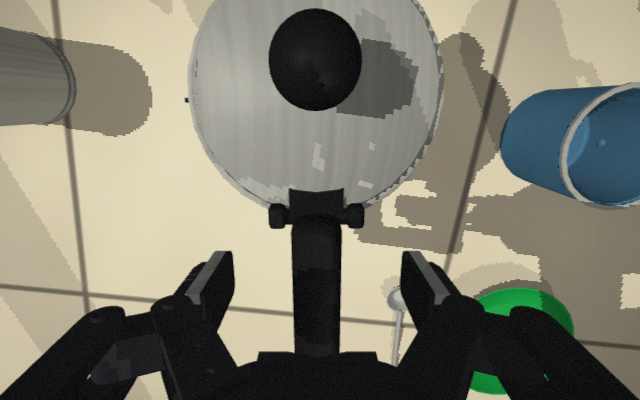

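Call:
jog_arm(dr=[[0,0,0],[0,0,0],[0,0,0],[0,0,0],[0,0,0],[0,0,0],[0,0,0],[0,0,0],[0,0,0],[0,0,0]], slide=[[0,0,0],[0,0,-0.008],[0,0,-0.015],[0,0,-0.02],[0,0,-0.03],[0,0,-0.03],[0,0,-0.02],[0,0,-0.01],[0,0,0],[0,0,0]], gripper=[1,1,1,1,1,1,1,1,1,1])

```text
time_s: 14.4
position: [0.5256, 0.1854, 0.2894]
tool_rot: [[0.113, -0.994, -0.002], [-0.994, -0.113, -0.0], [-0.0, 0.002, -1.0]]
ft_force: [-0.3, -0.9, -1.3]
grip_width: 0.0854
```

Run:
```python
from h import *
from scipy.optimize import least_squares
s=observe(); print(s["time_s"],s["grip_width"],s["position"],s["ft_force"],s["q"])
w=cam("wrist"); cv2.imwrite("pics/w8.png",w["pixels"])
S=[([21.8418884,74.3853690,83.8568440],[.2135,-.50657,.2417]),([11.1718,66.9432,101.932],[.41943,-.23924,.38198]),([18.787,77.1139,83.987],[.46049,-.25239,.25356]),([20.152,69.638,90.230],[.51833,.18063,.2861]),(list(s["q"][[1,2,4]]),s["position"])]
q1=[-79.4877,-43.7845,-41.6563,6.825,s["q"][0]]
def f(x):
    a,L1,L2,hh,d=x; e=[]
    for (q,p),b in zip(S,q1):
        A,B=np.radians(q[0]),np.radians(q[0]+q[1]); 
        c,sn=np.cos(np.radians(b)),np.sin(np.radians(b))
        e+=[a+L1*np.sin(A)+L2*np.sin(B)-(p[0]*c+p[1]*sn), hh+L1*np.cos(A)+L2*np.cos(B)-p[2], -p[0]*sn+p[1]*c-d]
    return e
r=least_squares(f,[0,.4,.4,0,.117]); print(r.x,np.abs(r.fun).max())
```

```text
14.4 0.08537581218618283 [0.52560718 0.18539764 0.28939993] [-0.33302747 -0.8549437  -1.31001013] [7.25800507e+00 2.09840933e+01 6.78238672e+01 1.90116890e-03
 9.12823908e+01 9.07959192e+01]
[ 0.02299738  0.38483287  0.3766883  -0.07482621  0.11755169] 0.009818782466816889
```

View pics/w8.png

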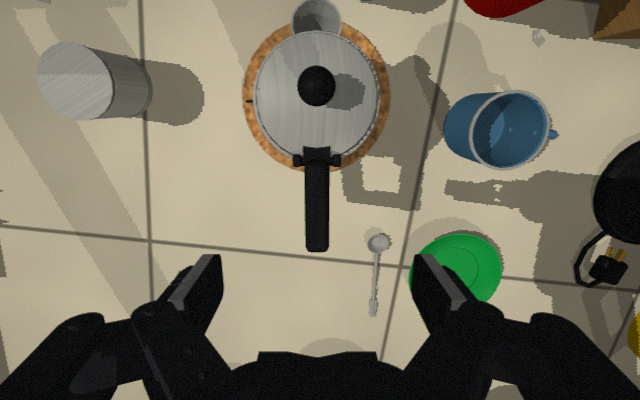

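Call:
jog_arm(dr=[[0.1,0,0],[0.12,0,0],[0.12,0,0],[0.12,0,0],[0.12,0,0],[0.12,0,0],[0.12,0,0],[0.12,0,0],[0.107,0,0],[0,0,0]], slide=[[0,0,0],[0,0,0],[0,0,0],[0,0,0],[0,0,0],[0,0,0],[0,0,0],[0,0,0],[0,0,0],[0,0,0]], gripper=[1,1,1,1,1,1,1,1,1,1])

```text
time_s: 15.45
position: [0.5258, 0.1905, 0.3079]
tool_rot: [[0.107, -0.523, 0.846], [-0.994, -0.06, 0.088], [0.004, -0.85, -0.526]]
ft_force: [-0.3, 0.7, 0.7]
grip_width: 0.0853
```

Run:
```python
from h import *
s=observe(); print(s["time_s"],s["position"],s["q"],s["tool_rot"])
d=cam("side");crop(d,180,60,480,340,2.5,"pics/s9.png")
```

```text
15.45 [0.5258012  0.19051138 0.30791221] [  8.91648312   5.66417094 106.35318614 -14.49608579  10.06858458
 105.53770722] [[ 0.10666431 -0.52263529  0.8458576 ]
 [-0.99428533 -0.05983587  0.08841017]
 [ 0.00440635 -0.85045401 -0.52603095]]
```

View pics/s9.png

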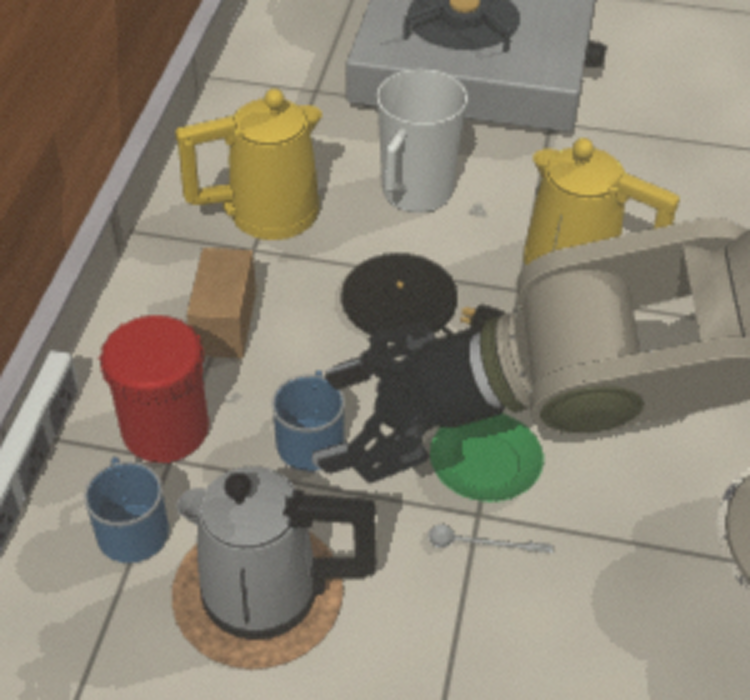

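```bash
cat > arm.py <<'E'
import numpy as np
from scipy.optimize import least_squares
S=[([-79.4877,21.8419,74.3854,0,83.8568],[.2135,-.50657,.2417],180),([-41.6563,18.787,77.1139,0,83.987],[.46049,-.25239,.25356],180),([6.825,20.152,69.638,0,90.230],[.51833,.18063,.2861],180),([7.258,20.984,67.824,0,91.282],[.5256,.1854,.2894],180),
([8.9165,5.664,106.353,-14.5,10.07],[.5258,.1905,.3079],121.7)]
def pl(x,q2,q3,pitch):
    a,L1,L2,h,L3,e=x
    A,B,T=np.radians([q2,q2+q3,pitch])
    return np.array([a+L1*np.sin(A)+L2*np.sin(B)+e*np.cos(B)+L3*np.sin(T), h+L1*np.cos(A)+L2*np.cos(B)-e*np.sin(B)+L3*np.cos(T)])
def f(x):
    r=[]
    for q,p,t in S:
        b=np.radians(q[0]); r+=list(pl(x,q[1],q[2],t)-[p[0]*np.cos(b)+p[1]*np.sin(b),p[2]])
    return np.r_[r,1e-3*(x-[0,.4,.4,.3,.28,0])]
E
python3 - <<'E'
from arm import *
r=least_squares(f,[0,.4,.4,.3,.28,0]); x=r.x; print(x,np.abs(r.fun[:10]).max()); print(r.fun[:10].round(4))
def ik(rp,z,pitch):
    s=least_squares(lambda q:pl(x,q[0],q[1],pitch)-[rp,z],[20,70]); return s.x,pitch-s.x.sum(),np.abs(s.fun).max()
h=np.array([-.047,.1595])
for lean0 in(-10,-15,-20):
  for lid in (0,20,40,60):
    c,sn=np.cos(np.radians(lid)),np.sin(np.radians(lid))
    k=h+[.056*c-.033*sn,.056*sn+.033*c]; ln=np.radians(lean0+lid)
    t=k+(.008-.003)*np.array([np.sin(ln),-np.cos(ln)])
    print(lean0,lid,ik(.619+t[0],t[1],180-np.degrees(ln)))
E
```

```text
[0.00315632 0.53389542 0.34862183 0.13080731 0.2448996  0.102383  ] 0.0004601031820156143
[ 0.0002  0.0002 -0.0005  0.0001 -0.     -0.0001  0.0002 -0.0001  0.0001
 -0.0001]
-10 0 (array([37.55782217, 56.24720868]), np.float64(96.1949691457003), np.float64(5.534908044946274e-07))
-10 20 (array([27.02022874, 72.8290258 ]), np.float64(70.1507454607822), np.float64(1.4172397699852013e-09))
-10 40 (array([18.83530517, 89.63905109]), np.float64(41.525643742822155), np.float64(1.386726247165626e-07))
-10 60 (array([ 15.06467874, 106.01444289]), np.float64(8.920878376255956), np.float64(1.6866999463793775e-10))
-15 0 (array([39.92111096, 52.33736747]), np.float64(102.74152157083341), np.float64(7.637668275606302e-12))
-15 20 (array([28.91123094, 69.02095351]), np.float64(77.06781555070688), np.float64(2.669643756059159e-09))
-15 40 (array([19.95507419, 86.03361302]), np.float64(49.01131279257807), np.float64(4.313502277586423e-08))
-15 60 (array([ 14.91686598, 102.75576273]), np.float64(17.327371281557447), np.float64(2.3812257721189667e-11))
-20 0 (array([42.36551932, 48.45253682]), np.float64(109.18194385968616), np.float64(5.884126519362098e-11))
-20 20 (array([30.94473983, 65.20614797]), np.float64(83.8491122057977), np.float64(1.4031484391052729e-08))
-20 40 (array([21.30749876, 82.38577551]), np.float64(56.30672572725197), np.float64(1.2482906153188367e-08))
-20 60 (array([15.13874596, 99.39623245]), np.float64(25.46502159422043), np.float64(3.075734111845918e-12))
```

Run:
```python
from h import *
s=observe(); w=cam("wrist"); cv2.imwrite("pics/w10.png",w["pixels"])
R=np.array(s["tool_rot"]);p=s["position"]
Rc=np.array(w["R"]);c=-Rc.T@np.array(w["t"])
ct=R.T@(c-p); Rct=Rc@R; print(ct)
# w8 pose
a=np.arctan2(-.994,.113); p8=np.array([.52561,.18540,.28940])
R8=np.array([[np.cos(a),np.sin(a),0],[np.sin(a),-np.cos(a),0],[0,0,-1]])
print(R8)
d=dict(camera_matrix=w["camera_matrix"],R=Rct@R8.T); d["t"]=-d["R"]@(p8+R8@ct)
im=cv2.imread("pics/w8.png"); g=cv2.cvtColor(im,cv2.COLOR_BGR2GRAY)
m=(g<50).astype(np.uint8); z=np.zeros_like(m); z[60:112,292:345]=m[60:112,292:345]
c=max(cv2.findContours(z,0,cv2.CHAIN_APPROX_NONE)[0],key=cv2.contourArea); print(cv2.minEnclosingCircle(c),cv2.boundingRect(c))
(u,v),_=cv2.minEnclosingCircle(c)
k=onz(d,u,v,.1925); hi=onz(d,317,159.5,.1595); he=onz(d,317.5,248,.177)
print(k,hi,he)
for a_,b_ in((k,hi),(k,he)): e=a_-b_; print(np.degrees(np.arctan2(e[1],e[0])),np.hypot(*e[:2]))
sd=cam("side"); print(proj(sd,k)); g=cv2.cvtColor(sd["pixels"],cv2.COLOR_BGR2GRAY)
t=cam("top"); cv2.imwrite("pics/s10.png",cv2.resize(sd["pixels"][200:330,220:350],None,fx=4,fy=4)); print(proj(t,k))
m=(g<45).astype(np.uint8); k_,l,st,cc=cv2.connectedComponentsWithStats(m)
for i in range(1,k_):
    if st[i,4]>20 and 240<cc[i][0]<330 and 230<cc[i][1]<290: print(st[i],cc[i])
```

```text
[ 0.00037341 -0.07157714 -0.13216993]
[[ 0.11295454 -0.99360016  0.        ]
 [-0.99360016 -0.11295454  0.        ]
 [ 0.          0.         -1.        ]]
((316.4166564941406, 85.5), 19.99402618408203) (298, 66, 38, 40)
[0.6084327  0.19477912 0.1925    ] [0.55320874 0.18806919 0.1595    ] [0.48254677 0.17958635 0.177     ]
6.927708115898989 0.055630105818737376
6.881561043147187 0.1267993985170918
[275.11554863 254.81216844]
[262.34153654 174.75595025]
```

View pics/s10.png

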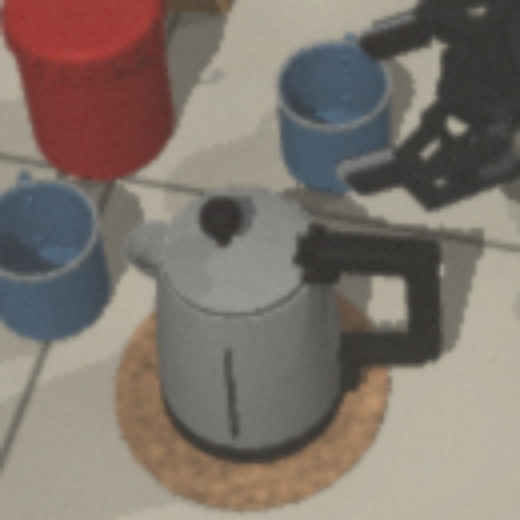

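Call:
jog_arm(dr=[[-0.12,0,0],[-0.14,0,0],[-0.14,0,0],[-0.14,0,0],[-0.14,0,0],[-0.14,0,0],[-0.14,0,0],[-0.14,0,0],[-0.14,0,0],[-0.12,0,0]], slide=[[0,0,0],[0,0,0],[0,0,0],[0,0,0],[0,0,0],[0,0,0],[0,0,0],[0,0,0],[0,0,0],[0,0,0]], gripper=[0.5,0.5,0.5,0.5,0.5,0.5,0.5,0.5,0.5,0.5])

```text
time_s: 16.65
position: [0.5279, 0.1906, 0.3088]
tool_rot: [[0.108, -0.936, -0.335], [-0.994, -0.102, -0.037], [0.0, 0.337, -0.942]]
ft_force: [0.8, -0.5, 0.2]
grip_width: 0.0641
```

```bash
cat > plan.py <<'E'
from h import *
from scipy.spatial.transform import Rotation as Ro
YAW=6.9; K0=np.array([.6084,.1948,.1925])
X=np.array([np.cos(np.radians(YAW)),np.sin(np.radians(YAW)),0]);Y=np.array([-X[1],X[0],0]);Z=np.array([0,0,1.])
H=K0-.056*X-.033*Z
def pose(lean,k,g=.004):
    a=np.radians(lean); z=np.sin(a)*X-np.cos(a)*Z; x=-Y; return np.stack([x,np.cross(z,x),z],1), k+g*z
def rep(R,p):
    s=observe(); R0=Ro.from_matrix(s["tool_rot"]).as_matrix(); p0=s["position"]
    print("t",s["time_s"],"pos",p0.round(4),"grip",round(s["grip_width"],4),"ft",s["ft_force"].round(2),"tq",s["wrist_torque"].round(3),"q",s["q"].round(1))
    print("dr (tool)",Ro.from_matrix(R0.T@R).as_rotvec().round(4)," slide in cur axes",(R0.T@(p-p0)).round(4)," in target axes",(R.T@(p-p0)).round(4))
E
python3 - <<'E'
from plan import *
R,p=pose(-20,K0); rep(R,p)
E
```

```text
t 16.65 pos [0.5279 0.1906 0.3088] grip 0.0641 ft [ 0.84 -0.46  0.15] tq [ 0.032 -0.151 -0.043] q [  7.6  30.1  51.9   0.5 117.6  91.5]
dr (tool) [-0.0056  0.0039 -0.0113]  slide in cur axes [ 0.0045 -0.115   0.0864]  in target axes [ 0.0055 -0.1154  0.0858]
```

Call:
jog_arm(dr=[[-0.005,0.004,-0.011],[0,0,0],[0,0,0],[0,0,0],[0,0,0],[0,0,0],[0,0,0],[0,0,0],[0,0,0],[0,0,0]], slide=[[0,0,0],[0.001,-0.015,0],[0.001,-0.022,0],[0.001,-0.022,0],[0.001,-0.022,0],[0.001,-0.018,0],[0,-0.011,0.01],[0,-0.005,0.02],[0,0,0.015],[0,0,0]], gripper=[0.4,0.4,0.4,0.4,0.4,0.4,0.4,0.4,0.4,0.4])

```text
time_s: 17.65
position: [0.6189, 0.1961, 0.2261]
tool_rot: [[0.119, -0.934, -0.337], [-0.993, -0.111, -0.043], [0.003, 0.339, -0.941]]
ft_force: [-0.1, -0.1, -0.0]
grip_width: 0.0599
```

Run:
```python
from plan import *
R,p=pose(-20,K0); rep(R,p)
w=cam("wrist"); cv2.imwrite("pics/w11.png",w["pixels"]); print(proj(w,K0))
t=cam("side");crop(t,220,170,360,330,4,"pics/s11.png")
```

```text
t 17.65 pos [0.6189 0.1961 0.2261] grip 0.0599 ft [-0.06 -0.06 -0.03] tq [ 0.08  -0.185 -0.007] q [  7.2  42.5  41.8  -0.  115.5  90.4]
dr (tool) [-0.0027 -0.0023 -0.002 ]  slide in cur axes [-0.     -0.0015  0.0392]  in target axes [ 0.0001 -0.0016  0.0392]
[316.09732702 235.50363001]
```

View pics/w11.png

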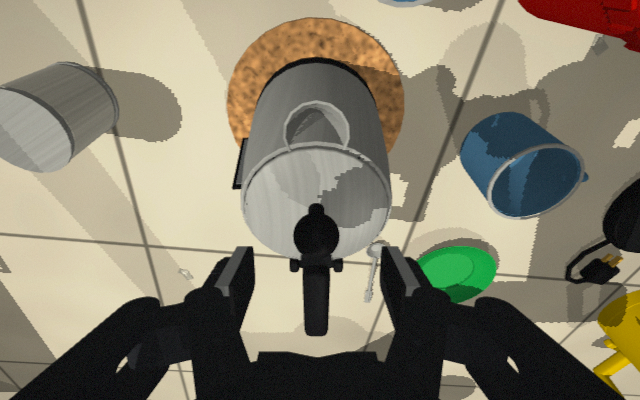

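View pics/s11.png

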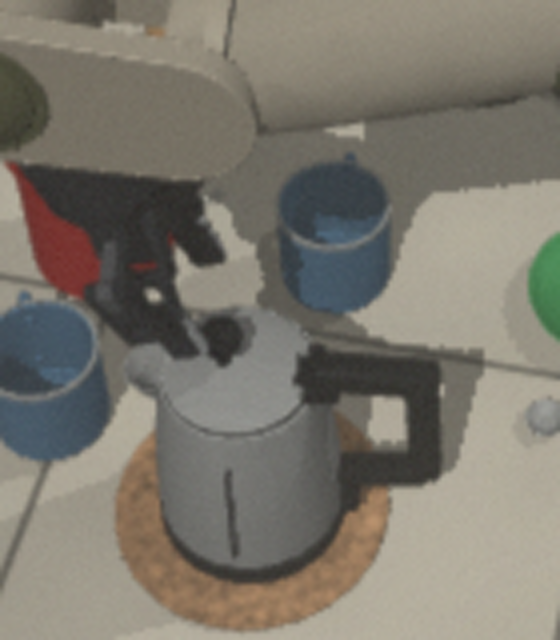

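Call:
jog_arm(dr=[[0,0,0],[0,0,0],[0,0,0],[0,0,0],[0,0,0],[0,0,0],[0,0,0],[0,0,0],[0,0,0],[0,0,0]], slide=[[0,-0.0015,0.005],[0,0,0.01],[0,0,0.01],[0,0,0.008],[0,0,0.005],[0,0,0.001],[0,0,0],[0,0,0],[0,0,0],[0,0,0]], gripper=[0.4,0.4,0.4,0.4,0.4,0.4,0.4,0.2,0.1,0], force=25)

```text
time_s: 18.75
position: [0.6085, 0.1944, 0.1909]
tool_rot: [[0.118, -0.935, -0.334], [-0.993, -0.109, -0.043], [0.004, 0.337, -0.942]]
ft_force: [-0.5, -0.6, -0.1]
grip_width: 0.0427
```

Run:
```python
from plan import *
R,p=pose(-20,K0); rep(R,p)
w=cam("wrist"); cv2.imwrite("pics/w12.png",w["pixels"]); print(proj(w,K0))
t=cam("side");crop(t,220,170,360,330,4,"pics/s12.png")
```

```text
t 18.75 pos [0.6085 0.1944 0.1909] grip 0.0427 ft [-0.46 -0.62 -0.08] tq [ 0.004 -0.115  0.001] q [ 7.200e+00  4.220e+01  4.810e+01 -1.000e-01  1.094e+02  9.040e+01]
dr (tool) [-0.0057 -0.0029 -0.0037]  slide in cur axes [-0.0004  0.0007  0.0025]  in target axes [-0.0004  0.0006  0.0025]
[315.12955327 271.84575993]
```

View pics/w12.png

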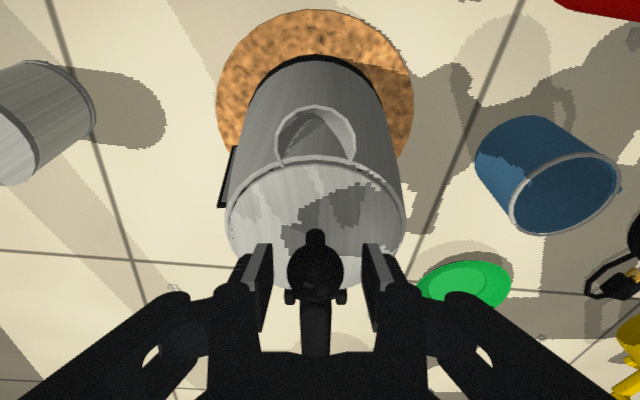

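View pics/s12.png

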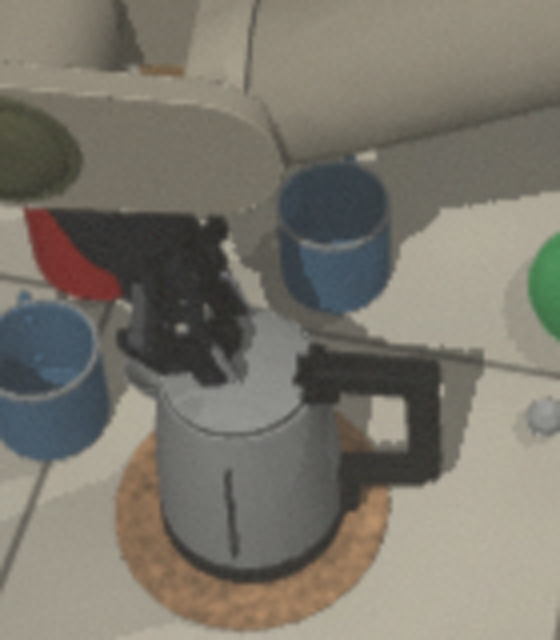

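Call:
jog_arm(dr=[[0,0,0],[0,0,0],[0,0,0],[0,0,0],[0,0,0],[0,0,0],[0,0,0],[0,0,0],[0,0,0],[0,0,0]], slide=[[0,0,0.0025],[0,0,0],[0,0,0],[0,0,0],[0,0,0],[0,0,0],[0,0,0],[0,0,0],[0,0,0],[0,0,0]], gripper=[0,-0.1,-0.2,-0.3,-0.4,-0.5,-0.6,-1,-1,-1], force=25)

```text
time_s: 19.85
position: [0.6076, 0.1945, 0.1886]
tool_rot: [[0.118, -0.935, -0.334], [-0.993, -0.11, -0.043], [0.004, 0.337, -0.942]]
ft_force: [0.7, 4.7, 3.9]
grip_width: 0.0248
```

Run:
```python
from plan import *
R,p=pose(-20,K0); rep(R,p)
w=cam("wrist"); cv2.imwrite("pics/w13.png",w["pixels"])
```

```text
t 19.85 pos [0.6076 0.1945 0.1886] grip 0.0248 ft [0.66 4.66 3.89] tq [ 0.618  0.007 -0.208] q [ 7.20e+00  4.22e+01  4.85e+01 -1.00e-01  1.09e+02  9.04e+01]
dr (tool) [-0.0056 -0.0027 -0.0035]  slide in cur axes [-0.0002  0.0006  0.0001]  in target axes [-0.0002  0.0006  0.0001]
```

View pics/w13.png

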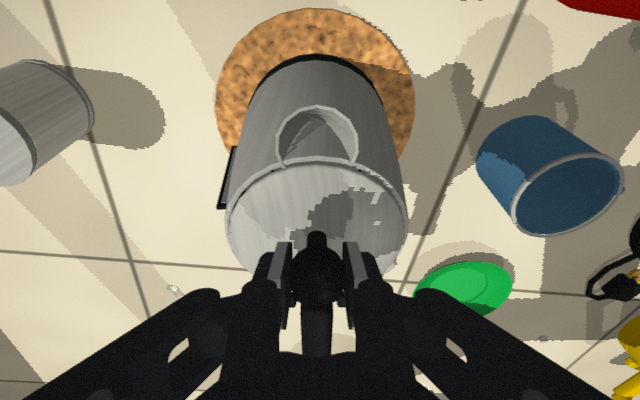

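Call:
jog_arm(dr=[[0,0,0],[0,0,0],[0.015,0,0],[0.025,0,0],[0.035,0,0],[0.035,0,0],[0.035,0,0],[0.035,0,0],[0.02,0,0],[0,0,0]], slide=[[-0.0005,0,0],[-0.0005,0,0],[0,0.0007,-0.0006],[0,0.0011,-0.001],[0,0.0016,-0.0014],[0,0.0016,-0.0014],[0,0.0016,-0.0014],[0,0.0016,-0.0014],[0,0.0009,-0.0008],[0,0,0]], gripper=[-1,-1,-1,-1,-1,-1,-1,-1,-1,-1])

```text
time_s: 20.9
position: [0.6006, 0.1943, 0.1988]
tool_rot: [[0.117, -0.983, -0.141], [-0.993, -0.116, -0.021], [0.004, 0.142, -0.99]]
ft_force: [2.5, 1.4, 1.4]
grip_width: 0.0243
```

```bash
cat >> plan.py <<'E'
def lidpose(deg,lean0=-20):
    th=np.radians(deg); d=.056*(np.cos(th)*X+np.sin(th)*Z)+.033*(-np.sin(th)*X+np.cos(th)*Z)
    return pose(lean0+deg,H+d)
def look(tag):
    w=cam("wrist"); cv2.imwrite(f"pics/w{tag}.png",w["pixels"])
    t=cam("side");crop(t,220,170,360,330,4,f"pics/s{tag}.png")
E
python3 - <<'E'
from plan import *
s=observe(); z=s["tool_rot"][:,2]; lean=np.degrees(np.arctan2(z@X,-z[2])); print("lean",lean,"lid cmd",lean+20)
rep(*lidpose(lean+20)); look("14")
E
```

```text
lean -8.1792299727569 lid cmd 11.8207700272431
t 20.9 pos [0.6006 0.1943 0.1988] grip 0.0243 ft [2.53 1.4  1.43] tq [ 0.173 -0.315 -0.054] q [ 7.3 35.5 58.1 -0.2 94.6 90.5]
dr (tool) [-0.     -0.004  -0.0033]  slide in cur axes [ 0.0005  0.0008 -0.0004]  in target axes [ 0.0005  0.0008 -0.0004]
```

View pics/s14.png

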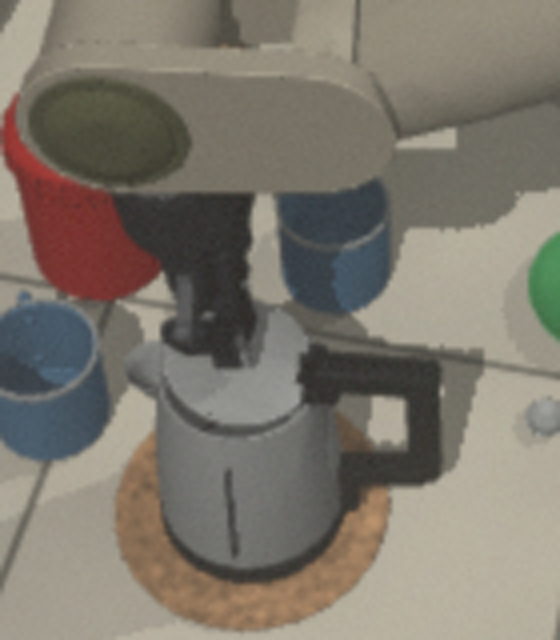

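View pics/w14.png

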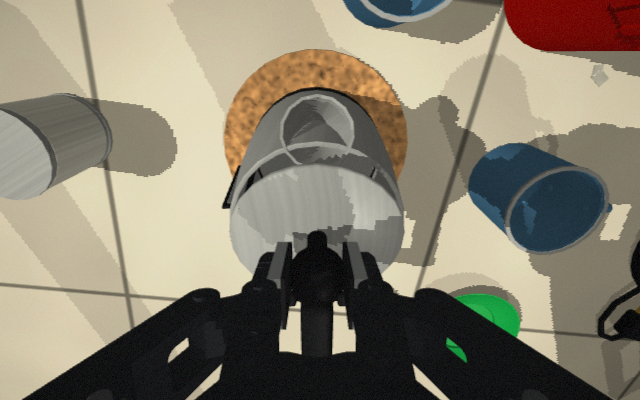

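Call:
jog_arm(dr=[[0.025,0,0],[0.035,0,0],[0.035,0,0],[0.035,0,0],[0.035,0,0],[0.035,0,0],[0.035,0,0],[0.035,0,0],[0.025,0,0],[0,0,0]], slide=[[0,0.0011,-0.001],[0,0.0016,-0.0014],[0,0.0016,-0.0014],[0,0.0016,-0.0014],[0,0.0016,-0.0014],[0,0.0016,-0.0014],[0,0.0016,-0.0014],[0,0.0016,-0.0014],[0,0.0011,-0.001],[0,0,0]], gripper=[-1,-1,-1,-1,-1,-1,-1,-1,-1,-1])

```text
time_s: 22.0
position: [0.5877, 0.1929, 0.2107]
tool_rot: [[0.118, -0.982, 0.151], [-0.993, -0.117, 0.014], [0.004, -0.151, -0.988]]
ft_force: [2.0, 0.0, 2.7]
grip_width: 0.0236
```

Run:
```python
from plan import *
s=observe(); z=s["tool_rot"][:,2]; lean=np.degrees(np.arctan2(z@X,-z[2])); print("lean",lean,"lid cmd",lean+20)
rep(*lidpose(lean+20)); look("15")
```

```text
lean 8.696437346642478 lid cmd 28.696437346642476
t 22.0 pos [0.5877 0.1929 0.2107] grip 0.0236 ft [2.02 0.02 2.72] tq [ 0.057 -0.231  0.026] q [ 7.4 26.5 72.4 -0.4 72.4 90.7]
dr (tool) [-0.     -0.0047 -0.002 ]  slide in cur axes [ 0.0006  0.0012 -0.0009]  in target axes [ 0.0006  0.0012 -0.0009]
```

View pics/s15.png

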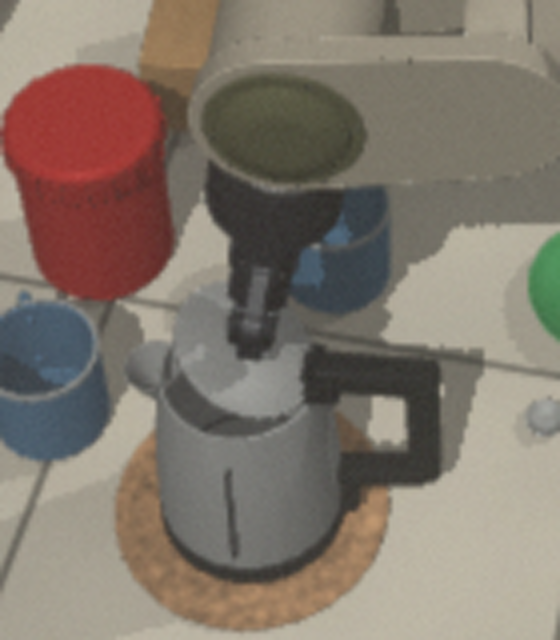

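Run:
```python
from plan import *
w=cam("wrist");t=cam("side")
im=w["pixels"].copy()
for deg,col in((20,(255,0,0)),(25,(0,255,255)),(29,(0,255,0)),(33,(0,0,255))):
    th=np.radians(deg); e1=np.cos(th)*X+np.sin(th)*Z; n=-np.sin(th)*X+np.cos(th)*Z
    E=H+.0935*e1+.003*n
    for d,nm in((w,"w"),(t,"s")): print(deg,nm,proj(d,E).round(1))
    c=H+.047*e1
    for a in np.linspace(-1.2,1.2,25):
        u=proj(w,c+.0465*(np.cos(a)*e1+np.sin(a)*Y)+.004*n); cv2.circle(im,tuple(int(round(v)) for v in u),1,col,-1)
cv2.imwrite("pics/w15b.png",cv2.resize(im[80:330,190:450],None,fx=2.5,fy=2.3))
```

```text
20 w [316.8 154. ]
20 s [262.3 253.4]
25 w [316.9 161.4]
25 s [263.4 251.7]
29 w [317.  168.8]
29 s [264.5 250.4]
33 w [317.1 177.6]
33 s [265.8 249.1]
```

View pics/w15b.png

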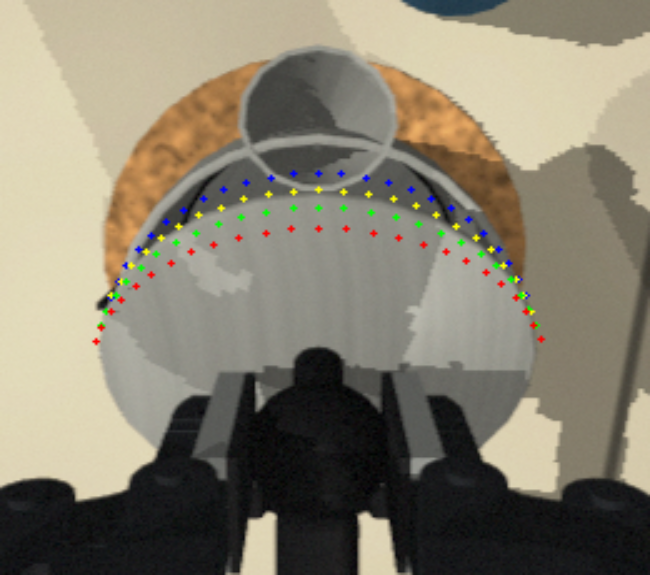

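Call:
jog_arm(dr=[[0.025,0,0],[0.035,0,0],[0.035,0,0],[0.035,0,0],[0.035,0,0],[0.035,0,0],[0.035,0,0],[0.035,0,0],[0.025,0,0],[0,0,0]], slide=[[0,0.0011,-0.001],[0,0.0017,-0.0014],[0,0.0017,-0.0014],[0,0.0017,-0.0014],[0,0.0017,-0.0014],[0,0.0017,-0.0014],[0,0.0017,-0.0014],[0,0.0017,-0.0014],[0,0.0011,-0.001],[0,0,0]], gripper=[-1,-1,-1,-1,-1,-1,-1,-1,-1,-1])

```text
time_s: 23.2
position: [0.5714, 0.191, 0.2185]
tool_rot: [[0.118, -0.895, 0.431], [-0.993, -0.108, 0.047], [0.004, -0.434, -0.901]]
ft_force: [1.7, -0.4, 4.8]
grip_width: 0.0243
```

```bash
cat >> plan.py <<'E'
def ov(tag,degs):
    w=cam("wrist"); im=w["pixels"].copy()
    for deg,col in zip(degs,((255,0,0),(0,255,255),(0,255,0),(0,0,255))):
        th=np.radians(deg); e1=np.cos(th)*X+np.sin(th)*Z; n=-np.sin(th)*X+np.cos(th)*Z
        c=H+.047*e1
        for a in np.linspace(-1.2,1.2,25):
            u=proj(w,c+.0465*(np.cos(a)*e1+np.sin(a)*Y)+.004*n); cv2.circle(im,tuple(int(round(v)) for v in u),1,col,-1)
    cv2.imwrite(f"pics/w{tag}.png",cv2.resize(im[80:330,190:450],None,fx=2.5,fy=2.3))
    t=cam("side");crop(t,220,170,360,330,3.5,f"pics/s{tag}.png")
E
python3 - <<'E'
from plan import *
s=observe(); z=s["tool_rot"][:,2]; lean=np.degrees(np.arctan2(z@X,-z[2])); print("lean",lean,"lid cmd",lean+20)
rep(*lidpose(lean+20)); ov("16",(lean+10,lean+15,lean+20,lean+25))
E
```

```text
lean 25.689775482637234 lid cmd 45.68977548263723
t 23.2 pos [0.5714 0.191  0.2185] grip 0.0243 ft [ 1.67 -0.41  4.79] tq [-0.017 -0.306 -0.072] q [ 7.5 19.2 87.  -0.7 48.1 91. ]
dr (tool) [-0.     -0.0049 -0.0005]  slide in cur axes [ 0.0007  0.0011 -0.0011]  in target axes [ 0.0007  0.0011 -0.0011]
```

View pics/w16.png

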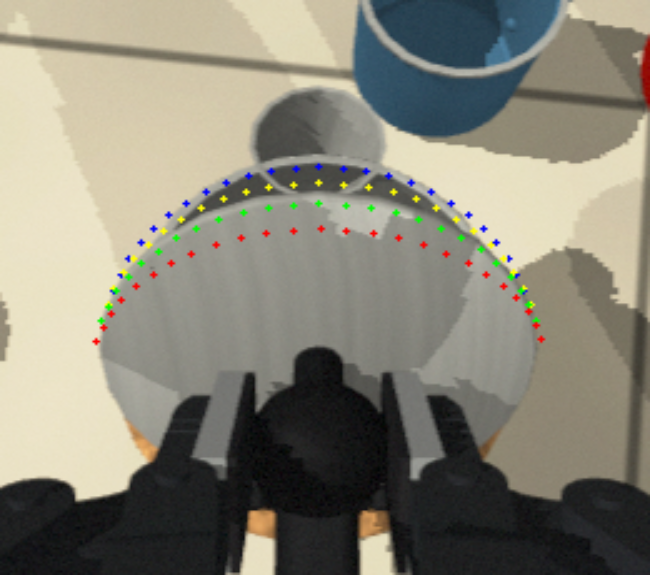

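View pics/s16.png

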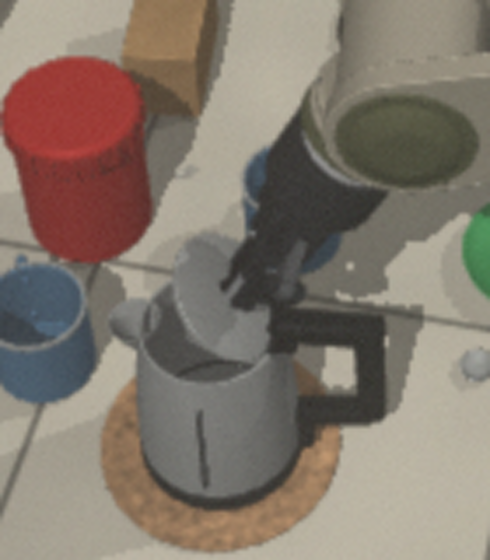

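Call:
jog_arm(dr=[[0.025,0,0],[0.035,0,0],[0.035,0,0],[0.035,0,0],[0.035,0,0],[0.035,0,0],[0.035,0,0],[0.025,0,0],[0.015,0,0],[0,0,0]], slide=[[0,0.0011,-0.001],[0,0.0016,-0.0015],[0,0.0016,-0.0015],[0,0.0016,-0.0015],[0,0.0016,-0.0015],[0,0.0016,-0.0015],[0,0.0016,-0.0015],[0,0.0011,-0.0011],[0,0.0007,-0.0007],[0,0,0]], gripper=[-1,-1,-1,-1,-1,-1,-1,-1,-1,-1])

```text
time_s: 24.3
position: [0.5544, 0.189, 0.2211]
tool_rot: [[0.118, -0.745, 0.657], [-0.993, -0.091, 0.075], [0.004, -0.661, -0.751]]
ft_force: [-0.5, -0.6, 4.0]
grip_width: 0.0243
```

Run:
```python
from plan import *
s=observe(); z=s["tool_rot"][:,2]; lean=np.degrees(np.arctan2(z@X,-z[2])); print("lean",lean,"lid cmd",lean+20)
rep(*lidpose(lean+20)); ov("17",(lean+10,lean+15,lean+20,lean+25)); cv2.imwrite("pics/t17.png",cam("top")["pixels"]);cv2.imwrite("pics/f17.png",cam("side")["pixels"])
```

```text
lean 41.35470876448441 lid cmd 61.35470876448441
t 24.3 pos [0.5544 0.189  0.2211] grip 0.0243 ft [-0.48 -0.58  3.95] tq [-0.031 -0.174 -0.189] q [  7.6  14.9 100.3  -1.8  23.4  92.1]
dr (tool) [ 0.     -0.0049  0.0008]  slide in cur axes [ 0.0008  0.0007 -0.001 ]  in target axes [ 0.0008  0.0007 -0.001 ]
```

View pics/w17.png

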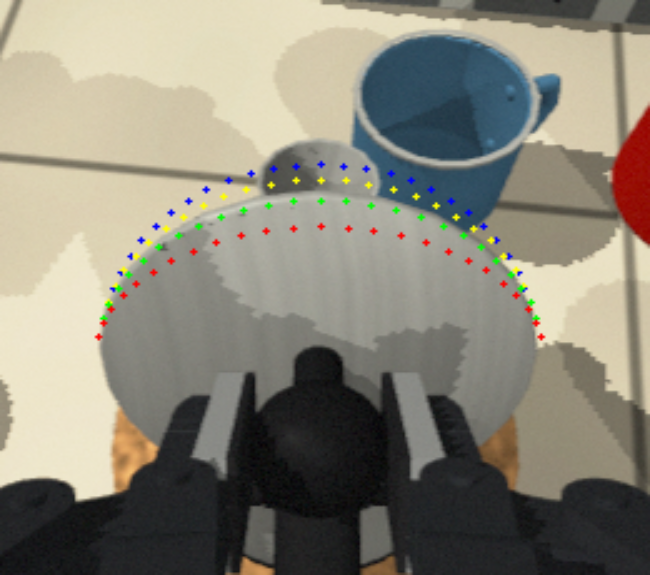

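View pics/s17.png

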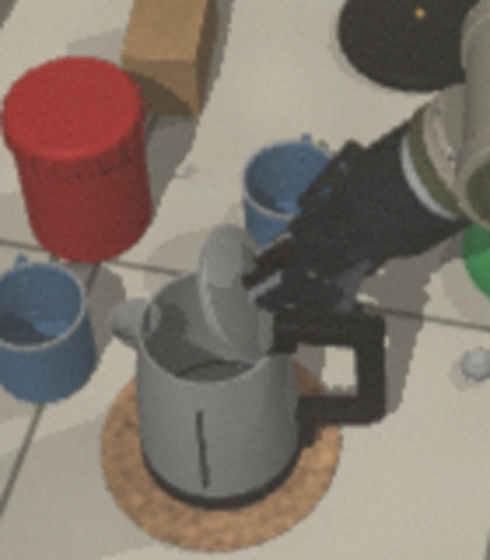

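View pics/t17.png

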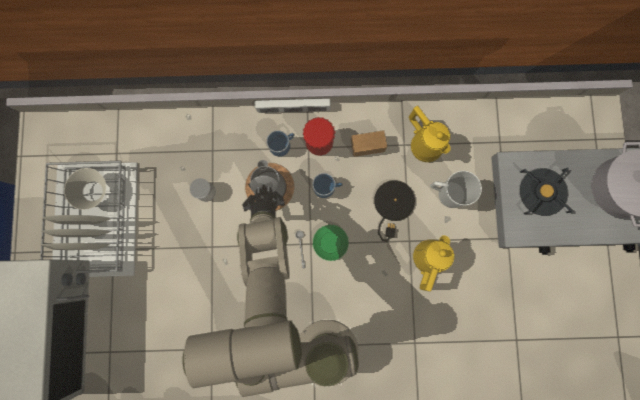

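Call:
jog_arm(dr=[[0,0,0],[0,0,0],[0,0,0],[0,0,0],[0,0,0],[0,0,0],[0,0,0],[0,0,0],[0,0,0],[0,0,0]], slide=[[0,0,0],[0,0,0],[0,0,0],[0,0,0],[0,0,0],[0,0,0],[0,0,0],[0,0,0],[0,0,0],[0,0,0]], gripper=[-1,-1,-1,-1,-1,-1,-1,-1,-1,-1])

```text
time_s: 25.5
position: [0.5545, 0.1891, 0.2211]
tool_rot: [[0.118, -0.745, 0.656], [-0.993, -0.091, 0.075], [0.004, -0.661, -0.751]]
ft_force: [0.4, -1.5, 4.3]
grip_width: 0.024
```

Run:
```python
from plan import *
s=observe(); print(s["position"],s["grip_width"],s["ft_force"],s["wrist_torque"])
ov("18",(50,55,60,65))
a=cv2.imread("pics/s17.png").astype(int);b=cv2.imread("pics/s18.png").astype(int);print("side diff",np.abs(a-b).mean(), np.abs(a-b)[330:].mean())
env.close_job()
```

```text
[0.55453992 0.18909011 0.22114109] 0.024005004795594302 [ 0.41397144 -1.52233739  4.31153287] [-0.09193266 -0.25183606 -0.16730484]
side diff 1.4765585519922255 1.3862141378290447
the job is handed in; nothing more can be done
```

View pics/w18.png

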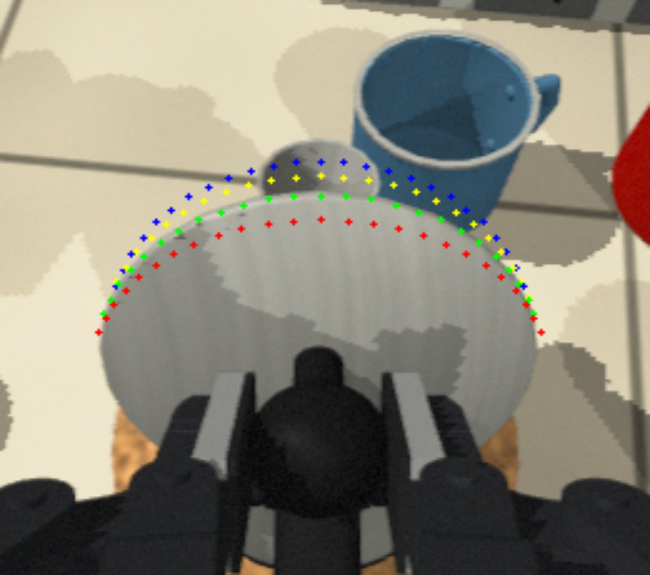

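The kettle is standing on the cork mat and the fingers are holding its lid about 60° open. I handed the job in at about 25.6 s; no verdict is reported.

I gripped the kettle by its handle bridge and lifted it off the power base. I carried it over mug_a and set it upright on the mat, about 2 mm from the mat's centre by my measurement, then let go with the lid shut. I then pinched the knob with the tool leaning 20° back and opened the lid by turning the tool about the hinge.

**Last checks:**
- **Lid angle:** in the final wrist picture the lid's edge lies on the line I drew for 60°. The tool's own lean gives 61°.
- **Steadiness:** over a one-second still hold the tool stayed put to about 0.1 mm and the knob stayed pinched, at 24 mm opening. The side view did not change.
- **Other things:** mug_a, mug_b, the saucer, canister, jug and tea box look unmoved in the last top view. I judged this by eye and did not measure it.

**What failed or disagreed:**
- A trial lean of 60° forward in free air stopped at about 58°, at a wrist joint's limit. That is why I gripped the knob leaning back, so the final lean was only 41°.
- The tool position differed by about 1 mm from the planned arc, and about 4 N of downward push on the lid remained. I left both as they were.

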